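Load the sprung stamp rack and set out the ink pot

ROBOT

A 6-joint arm with a two-finger parallel gripper is mounted at the origin on the work surface. World frame = base frame: x ahead of the robot, y to its left, z up, the work surface at z = 0. Lengths are in m, angles in rad, forces in N, time in s.
With the tool pointing down it reaches from about 0.35 to 0.975 m from the base axis. Payload 4.9 kg.
Tool frame: the origin (TCP) lies at the very end of the fingers, on their centre line; the grasp point (between the pads) lies 19 mm behind it; z points along the fingers, y is the line along which they close (so a half turn about z gives the same grasp; the last joint's range is limited). The gripper opens to 85 mm and grips with 20 to 120 N. Pads are 22 mm wide; open, the fingers measure 114 mm over their backs; the gripper's body (76 mm by 85 mm) begins 54 mm behind the grasp point. The pads swing forward as they close: fully open they stand 13 mm farther back than shut.
Start: joints at [-1.235, 0.053, 1.613, -0, 1.476, -0.119], TCP at [0.275, -0.561, 0.209] pointing down, gripper open.
Joint ranges: [-3.01, 3.01], [-1.01, 2.22], [0.06, 2.58], [-1.02, 4.17], [0.09, 2.62], [-3.14, 3.14]. Speed limits (rad/s): [2.57, 2.57, 3.14, 3.14, 3.14, 3.14].

INTERFACE

Orientations are given as a rotation vector (axis times angle).
In Python, from station import ctrl, imaging gives the robot as it stands.
- The arm moves only by the tool play_rows, never from a script. Its argument "series" is a list of rows, each a list of 3 entries, a list of its own where there are three numbers: the opening, from 0 (shut) to 1 (fully open), then the shift along the tool's x, y, z each as a share of 0.05 m, from -1 to 1, then the turn, a rotation vector about the tool's x, y, z each as a share of 8 degrees, from -1 to 1. In form: [[grip, [dx, dy, dz], [ax, ay, az]], ...]. A call has 1 to 8 rows; each row shifts and turns the commanded pose from where the row before left it, along the tool's axes as they then stand; what a row does not reach is not made up. A row lasts 1/8 s, in which the tool goes at most 62.5 mm and 10.7 degrees, less where a joint would pass 70% of its speed; a pose out of reach is approached as far as the arm can. A call with a number of a shift or a turn outside -1 to 1 is refused whole. A call with a gripper value outside its range is refused whole. The fingers move at their own pace and stop on an object; "force" is the grip in N (left out, the last holds). Time passes only in rows, so rows that do not move let the fingers close. It gives the time, the measured TCP pose, the force, the opening and the grip force at its end, in the units of the state.
- ctrl.get_obs(): the state, without advancing time (a new reading comes with each control period).
- imaging.get_image(name): name is "side" or "top" or "wrist"; returns a dict with "color" (384x512x3 uint8, blue, green, red), "fx", "fy", "cx", "cy" (pixels), "extrinsics" (4x4, takes a point from world to camera coordinates); the wrist camera has in their place "hand_eye" (4x4, takes a point from camera to tool coordinates, whose origin is the TCP and whose axes are the flange's). Camera axes: x right, y down, z forward; pixel columns grow to the right and rows downward; lengths in m; the calibration is good to about 2 mm. A picture is of the moment at which its call begins: read the wrist's pose just before it. There is no depth.
- ctrl.finish_job(): hands the job in; it is judged then, once.
The state is a dict: "t": time; "q": joint angles; "dq": joint speeds; "effort": joint torques, N m; "tool_pos": TCP position; "tool_rot": TCP orientation; "contact_force": force on the tool from outside, world axes, zero at the start; "wrist_torque": the same for the moment, N m; "opening": finger opening in m; "grip_force": force on a finger pad.
Only numpy, scipy, OpenCV 4.12 (cv2) and the standard library are available. Lean on these libraries where they do the work, as an engineer would, in place of code of your own. Each camera call takes 0.05 s, during which the arm holds its last target. There are 200 camera calls.

TASK

Set up the stamping place. Pull the orange sprung follower of the stamp rack back until the catch holds it open, move the worn grey stamp from the channel into the black tray, stand every wooden stamp that is on the table upright in the rack's channel, then press the red catch pad so that the follower springs shut and holds the row against the blue end stop. Slide the lidded ink pot along the table, without lifting or tipping it, from the yellow mark to the middle of the green mark; leave the ink jar, the dish and the mug of brushes where they are.

Things in the scene. Friction and masses are not known exactly. Their poses are not given: they have to be found in the camera images.
- rack: Fixed plywood stamp rack 80 x 430 mm, open channel along its y. Origin: under the base on the channel's centre line, z up. Base y -210 to +220 mm. Channel floor 8 mm up. Aluminium rails: inner faces at x = -28.5 and 28.5 mm (57 apart), 6 thick, tops 22 mm above table, y -202 to +118. Blue end stop: inner face at y = -190 mm, 12 thick, 45 mm high. Catch at the +y end.
- rack_stop (a point): Point on the channel floor, centre line, at the inner face of the blue end stop; axes as the rack's (y points along the channel away from the stop).
- follower (a joint): Orange sprung follower in the channel: distance (m) of its pushing face from the end stop; 0 = against the stop, grows towards rack +y (opening), 0.275 at most. A damped spring closes it (6.5 N at 0, 11.5 N at 0.27). Pulled past about 0.264 (best to 0.27) it clicks under the catch; let go, it is then held at about 0.2615. It stays open nowhere else.
- follower_tab (a point): Grip point of the follower, axes as the rack's: on its orange upright tab, 24 mm wide (rack x), 14 mm thick (rack y), 49 to 93 mm above the table. This point is on the tab's axis, 74 mm above the table, 7 mm behind the pushing face (50 mm wide, 10 to 50 mm above the table).
- catch (a joint): Spring catch at the rack's +y end: 0 rad at rest (hook down); grows as the red pad is pressed down, 0.35 at most. From about 0.18 rad the hook lets go of the follower. It needs about 3 to 8 N on the pad and springs back; the follower lifts it a little as it passes under.
- catch_pad (a point): Centre of the top of the red catch pad (34 x 30 mm), 46 mm above the table and 39 mm beyond the catch's pivot, on the channel's centre line. Push it straight down about 10 mm (13 mm at most).
- green_mark (a point): Green target mark painted on the table: centre of the flat ring, outside diameter 160 mm. The ink pot belongs here.
- yellow_mark (a point): Yellow mark of the same size painted on the table, where the ink pot stands at the start.
- ink_pot_knob (a point): Lidded blue ink pot (lid fast), a squat pan 134 mm in diameter over the lid, 80 mm tall, about 0.6 kg. This point is on the pot's axis, in its black round knob (26 mm diameter, from 46 to 80 mm above the pot's underside), 64 mm above the underside.
- tray: Fixed open black tray, outside 130 (its x) x 120 (its y) x 30 mm high, walls 4 mm, floor 4 mm thick; origin under its middle, z up. Empty at the start.
- old_stamp_mid (a point): Worn grey stamp with a white handle, same shape, size, axes and weight as the wooden stamps; at the start it stands in the channel against the end stop, held there by the follower. This point: on its axis, 39 mm above its underside.
- ink_jar: Bystander: amber jar with a yellow lid, 72 mm diameter, 85 mm tall; origin under its middle.
- dish: Bystander: white shallow dish, 140 mm diameter, 22 mm tall; origin under its middle.
- brush_mug: Bystander: blue mug with brushes standing in it, 76 mm diameter, 95 mm tall (brushes to 195 mm); origin under its middle.
- stamp1_mid (a point): Wooden hand stamp 1 (red printing face and top spot; may be absent), 78 mm tall, 0.1 to 0.2 kg: foot 50 (its x) x 46 (its y) x 24 mm high, on it a bar handle 22 (x) x 34 mm (y) from 24 to 78 mm. This point: on its axis, 39 mm above its underside, z up. Goes into the channel with its y along it, either way round.
- stamp2_mid (a point): Wooden hand stamp 2 (blue printing face and top spot; may be absent), 78 mm tall, 0.1 to 0.2 kg: foot 50 (its x) x 46 (its y) x 24 mm high, on it a bar handle 22 (x) x 34 mm (y) from 24 to 78 mm. This point: on its axis, 39 mm above its underside, z up. Goes into the channel with its y along it, either way round.
- stamp3_mid (a point): Wooden hand stamp 3 (green printing face and top spot; may be absent), 78 mm tall, 0.1 to 0.2 kg: foot 50 (its x) x 46 (its y) x 24 mm high, on it a bar handle 22 (x) x 34 mm (y) from 24 to 78 mm. This point: on its axis, 39 mm above its underside, z up. Goes into the channel with its y along it, either way round.
- stamp4_mid (a point): Wooden hand stamp 4 (yellow printing face and top spot; may be absent), 78 mm tall, 0.1 to 0.2 kg: foot 50 (its x) x 46 (its y) x 24 mm high, on it a bar handle 22 (x) x 34 mm (y) from 24 to 78 mm. This point: on its axis, 39 mm above its underside, z up. Goes into the channel with its y along it, either way round.
- stamp5_mid (a point): Wooden hand stamp 5 (black printing face and top spot; may be absent), 78 mm tall, 0.1 to 0.2 kg: foot 50 (its x) x 46 (its y) x 24 mm high, on it a bar handle 22 (x) x 34 mm (y) from 24 to 78 mm. This point: on its axis, 39 mm above its underside, z up. Goes into the channel with its y along it, either way round.

How it is judged:
On the way, in this order (a step that is already met when the one before it is completed fails the run):
1. the follower is pulled back and held open by the catch, not by the robot (value of joint follower above 0.25 m and contact force between follower and the arm below 0.2 N and contact force between follower and the fingers below 0.2 N), for 0.3 s.
2. every stamp stands in the channel while the catch still holds the follower open (x of stamp1_mid in the frame of rack between -0.009 and 0.009 m and y of stamp1_mid in the frame of rack between -0.19 and 0.09 m and z of stamp1_mid in the frame of rack between 0.042 and 0.052 m and angle between each of stamp1_mid, stamp2_mid, stamp3_mid, stamp4_mid, stamp5_mid's own z axis and vertical below 0.1 rad and x of stamp2_mid in the frame of rack between -0.009 and 0.009 m and y of stamp2_mid in the frame of rack between -0.19 and 0.09 m and z of stamp2_mid in the frame of rack between 0.042 and 0.052 m and x of stamp3_mid in the frame of rack between -0.009 and 0.009 m and y of stamp3_mid in the frame of rack between -0.19 and 0.09 m and z of stamp3_mid in the frame of rack between 0.042 and 0.052 m and x of stamp4_mid in the frame of rack between -0.009 and 0.009 m and y of stamp4_mid in the frame of rack between -0.19 and 0.09 m and z of stamp4_mid in the frame of rack between 0.042 and 0.052 m and x of stamp5_mid in the frame of rack between -0.009 and 0.009 m and y of stamp5_mid in the frame of rack between -0.19 and 0.09 m and z of stamp5_mid in the frame of rack between 0.042 and 0.052 m and value of joint follower above 0.25 m), for 0.2 s.
3. the catch is released and the follower has closed on the row (value of joint follower below 0.247 m), for 0.2 s.
At the end, for the whole second after the job is handed in: Worn stamp in the tray; other stamps upright (0.1 rad) on the channel floor, within 9 mm of its centre line, first within 6 mm of the stop, follower off its catch (under 0.247 m), within 5 mm of the last; catch pad up; ink pot on the table, within 18 mm of the green mark's centre (x of old_stamp_mid in the frame of tray between -0.055 and 0.055 m and y of old_stamp_mid in the frame of tray between -0.05 and 0.05 m and height (world z) of old_stamp_mid below 0.06 m and x of stamp1_mid in the frame of rack between -0.009 and 0.009 m and y of stamp1_mid in the frame of rack between -0.19 and 0.09 m and z of stamp1_mid in the frame of rack between 0.042 and 0.052 m and angle between each of stamp1_mid, stamp2_mid, stamp3_mid, stamp4_mid, stamp5_mid's own z axis and vertical below 0.1 rad and x of stamp2_mid in the frame of rack between -0.009 and 0.009 m and y of stamp2_mid in the frame of rack between -0.19 and 0.09 m and z of stamp2_mid in the frame of rack between 0.042 and 0.052 m and x of stamp3_mid in the frame of rack between -0.009 and 0.009 m and y of stamp3_mid in the frame of rack between -0.19 and 0.09 m and z of stamp3_mid in the frame of rack between 0.042 and 0.052 m and x of stamp4_mid in the frame of rack between -0.009 and 0.009 m and y of stamp4_mid in the frame of rack between -0.19 and 0.09 m and z of stamp4_mid in the frame of rack between 0.042 and 0.052 m and x of stamp5_mid in the frame of rack between -0.009 and 0.009 m and y of stamp5_mid in the frame of rack between -0.19 and 0.09 m and z of stamp5_mid in the frame of rack between 0.042 and 0.052 m and value of joint follower below 0.247 m and value of joint catch below 0.1 rad and y of any of stamp1_mid, stamp2_mid, stamp3_mid, stamp4_mid, stamp5_mid in the frame of follower_tab above -0.035 m and y of any of stamp1_mid, stamp2_mid, stamp3_mid, stamp4_mid, stamp5_mid in the frame of rack_stop below 0.029 m and horizontal distance between ink_pot_knob and green_mark below 0.018 m and height (world z) of ink_pot_knob below 0.069 m and angle between ink_pot_knob's own z axis and vertical below 0.08 rad); the robot touches nothing.
It fails at once if the ink pot is lifted more than 15 mm or tipped (height (world z) of ink_pot_knob above 0.079 m or angle between ink_pot_knob's own z axis and vertical above 0.3 rad).
It fails at once if the ink jar, the dish or the mug is moved more than 30 mm (distance of any of ink_jar, dish, brush_mug from where it was at the start of the episode above 0.03 m).
Of stamp1, stamp2, stamp3, stamp4, stamp5 only 3 to 5 are there at a start; the rules pass over those that are not, and their reading is None.
At some moment in a run one of stamp1, stamp2, stamp3, stamp4, stamp5, ink_pot may be knocked a few centimetres aside while the robot is not near it.
It also fails if it takes over 208 s, if anything falls off the work surface, if the arm or the gripper's body presses on something with over 40 N, if the wrist force passes 120 N, or if a joint passes its speed limit or range.

## Working session

There is one attempt and no reset: what is moved stays moved. The work goes in short steps, Python scripts to look and compute and a tool call to move; the robot and the scene stay as the last step left them, time stands still between calls to the robot, and variables do not carry over. Pictures are saved under pics/ and viewed, at most 17 in all, crops included, and the job is handed in when it is done.

Besides the shell and the picture viewer there is one more tool, called after "Request:" in YAML: its name, and indented under it one key for each argument. play_rows: Moves the arm, as the interface text tells. Shift numbers are shares of 0.05 m and turn numbers shares of 8 degrees, none past 1 either way. Its arguments: {"type":"object","properties":{"series":{"type":"array"},"force":{"type":"number"}},"required":["series"]}

```bash
ls; mkdir -p pics
cat > h.py <<'E'
import numpy as np, cv2
from scipy.spatial.transform import Rotation as R
from station import ctrl, imaging
def cam(n):
    o=ctrl.get_obs(); im=imaging.get_image(n)
    K=np.array([[im['fx'],0,im['cx']],[0,im['fy'],im['cy']],[0,0,1]])
    if n=='wrist':
        T=np.eye(4);T[:3,:3]=R.from_rotvec(o['tool_rot']).as_matrix();T[:3,3]=o['tool_pos']
        C=T@np.array(im['hand_eye'])
    else: C=np.linalg.inv(np.array(im['extrinsics']))
    return np.array(im['color']),K,C
def ray(K,C,uv,z):
    d=C[:3,:3]@np.linalg.inv(K)@np.array([uv[0],uv[1],1.]); return C[:3,3]+d*(z-C[2,3])/d[2]
def proj(K,C,p):
    q=np.linalg.inv(C)@np.append(p,1); q=K@q[:3]; return q[:2]/q[2]
E
python3 - <<'E'
from h import *
o=ctrl.get_obs(); print(o)
for n in ['top','side','wrist']:
    c,K,C=cam(n); np.savez(n+'0.npz',c=c,K=K,C=C); print(n,K[0,0],C.round(3).tolist())
    cv2.imwrite(f'pics/{n}0.png',cv2.resize(c,(800,600),interpolation=cv2.INTER_CUBIC))
E
```

```text
pics
{'t': 0.0, 'q': array([-1.23501028e+00,  5.33963311e-02,  1.61429185e+00, -8.57029790e-06,
        1.47602048e+00, -1.19034081e-01]), 'dq': array([-0.00181186,  0.0002379 ,  0.00030714,  0.00061118,  0.00274352,
        0.00029448]), 'effort': array([ 1.29070690e-03, -3.93679833e+01, -3.70175564e+01,  9.75970238e-05,
        7.02433259e-03,  9.78004323e-06]), 'tool_pos': array([ 0.27431749, -0.56082995,  0.2073399 ]), 'tool_rot': array([-3.05865903e+00, -7.07815050e-01,  3.72589573e-04]), 'contact_force': array([ 0.60556353,  0.17345887, -0.23519975]), 'wrist_torque': array([ 0.01677467, -0.02513366,  0.00122747]), 'grip_force': 0.0, 'opening': 0.08503692787535044}
top 421.42095541228645 [[-0.026, -0.98, 0.196, 0.396], [-0.999, 0.029, 0.014, 0.0], [-0.02, -0.195, -0.981, 1.208], [0.0, 0.0, 0.0, 1.0]]
side 469.76728025527314 [[-0.921, -0.253, 0.297, 0.251], [-0.39, 0.606, -0.693, 0.87], [-0.004, -0.754, -0.657, 0.902], [0.0, 0.0, 0.0, 1.0]]
wrist 322.99783148801384 [[0.439, -0.867, -0.237, 0.334], [-0.898, -0.424, -0.113, -0.532], [-0.003, 0.263, -0.965, 0.373], [0.0, 0.0, 0.0, 1.0]]
```

View pics/top0.png

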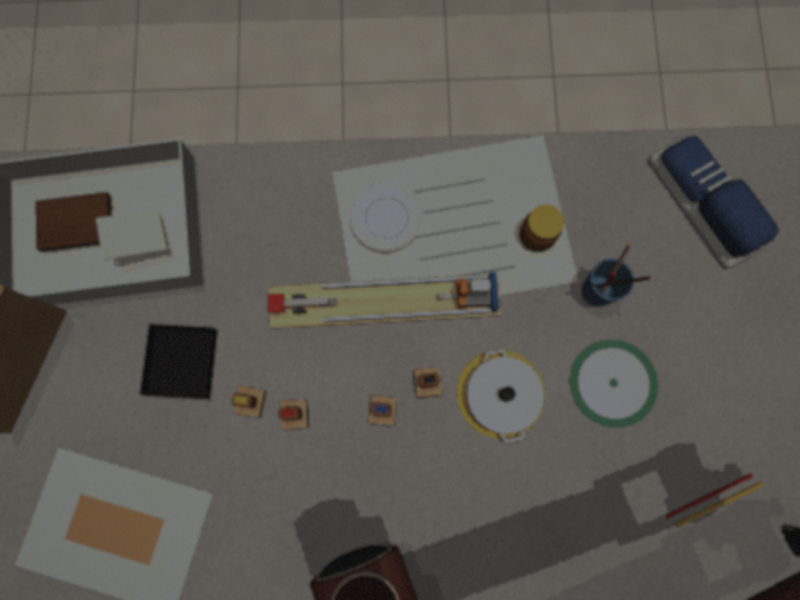

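View pics/side0.png

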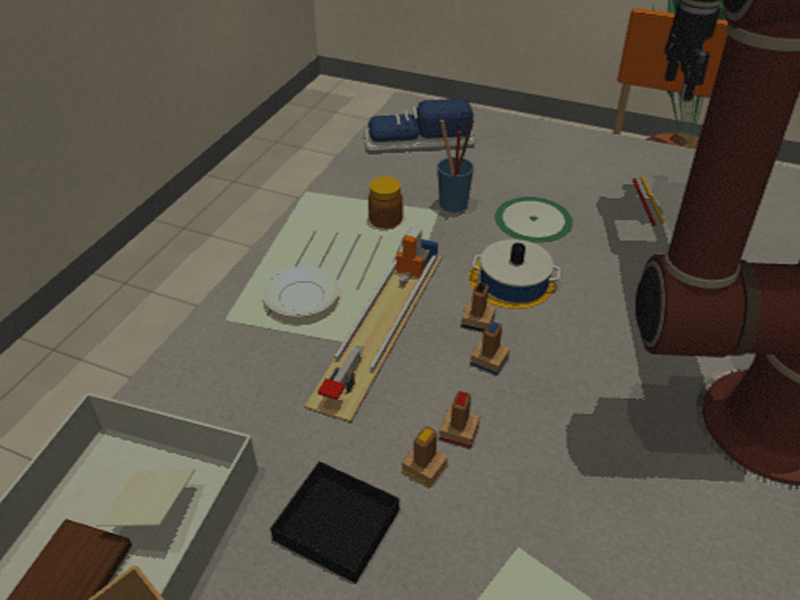

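The top view shows four upright stamps (in 800×600 px): yellow at (248,401), red (293,414), blue (382,410) and black (428,381). The rack runs from the red pad (276,302) to the blue stop (493,290). The pot knob is at (506,394), the green mark at (613,383) and the tray at (179,361). The side view confirms that all four stamps are upright.

```bash
cat > m.py <<'E'
from h import *
d=np.load('top0.npz'); c,K,C=d['c'],d['K'],d['C']
hsv=cv2.cvtColor(c,cv2.COLOR_BGR2HSV)
def blobs(lo,hi,z,name,amin=12,roi=None,im=hsv):
    m=cv2.inRange(im,np.array(lo),np.array(hi))
    if roi: 
        r=np.zeros_like(m); x0,y0,x1,y1=[int(v*.64) for v in roi]; r[y0:y1,x0:x1]=1; m=m*r
    n,l,s,ce=cv2.connectedComponentsWithStats(m)
    for i in range(1,n):
        if s[i,4]<amin: continue
        cn,_=cv2.findContours((l==i).astype(np.uint8),cv2.RETR_EXTERNAL,cv2.CHAIN_APPROX_NONE)
        w=np.array([ray(K,C,p,z)[:2] for p in cn[0].reshape(-1,2)],np.float32)
        (cx,cy),(a,b),an=cv2.minAreaRect(w)
        print(name,'px',(ce[i]/.64).round(),'n',s[i,4],'cen',ray(K,C,ce[i],z)[:2].round(4),'rect',np.round([cx,cy,a,b,an],4))
for nm,p in dict(foot=(255,407),spotY=(243,401),spotR=(289,412),spotB=(381,408),spotK=(427,379),footK=(420,390),pad=(276,302),stop=(495,290),base=(380,304),tab=(461,285),grey=(480,285),knob=(506,393),green=(573,383),tray=(180,360),table=(330,360)).items():
    print(nm,hsv[int(p[1]*.64),int(p[0]*.64)])
blobs([0,150,80],[6,255,255],.046,'red',roi=(220,250,420,440))
blobs([100,120,30],[125,255,255],.045,'blue',roi=(340,260,510,440))
blobs([50,90,40],[90,255,255],0,'green',50)
blobs([5,150,100],[15,255,255],.093,'orange',roi=(400,260,510,320))
blobs([18,60,90],[35,200,255],.008,'base',200,roi=(250,260,510,340))
blobs([9,70,90],[20,190,255],.024,'foot',30,roi=(220,350,450,440))
blobs([0,0,0],[180,255,35],.03,'dark',20,roi=(130,310,560,430))
E
python3 m.py
python3 - <<'E'
import cv2,numpy as np
c=np.load('top0.npz')['c']
cv2.imwrite('pics/crop1.png',cv2.resize(c[160:290,80:340],(800,400),interpolation=cv2.INTER_CUBIC))
E
```

```text
foot [ 14 110  74]
spotY [ 23 154 114]
spotR [  2 190  98]
spotB [109 148  79]
spotK [ 0 15 33]
footK [ 16 102 113]
pad [  0 180 112]
stop [108 140  80]
base [ 26  73 118]
tab [ 12 176 107]
grey [109  16 126]
knob [ 0  9 29]
green [70 91 76]
tray [135  26  20]
table [13 23 98]
red px [275. 303.] n 99 cen [0.6382 0.2294] rect [0.6382 0.2294 0.0311 0.0255 6.6054]
red px [287. 412.] n 43 cen [0.4419 0.2065] rect [4.41900e-01 2.06100e-01 2.22000e-02 1.08000e-02 8.84874e+01]
blue px [493. 292.] n 52 cen [ 0.6459 -0.1645] rect [ 6.49300e-01 -1.64600e-01  6.50000e-03  6.36000e-02  8.99492e+01]
blue px [380. 409.] n 12 cen [0.4443 0.0433] rect [4.44300e-01 4.33000e-02 1.37000e-02 2.70000e-03 8.84764e+01]
orange px [463. 285.] n 30 cen [ 0.65   -0.1061] rect [ 6.50100e-01 -1.05500e-01  1.08000e-02  1.95000e-02  8.82496e+01]
orange px [461. 301.] n 12 cen [ 0.623  -0.1021] rect [ 6.22500e-01 -1.02800e-01  8.10000e-03  8.30000e-03  8.73897e+01]
base px [361. 301.] n 1946 cen [0.644  0.0761] rect [0.6429 0.076  0.0792 0.3461 1.0908]
foot px [427. 371.] n 60 cen [ 0.5101 -0.0411] rect [ 5.0820e-01 -4.0100e-02  4.4800e-02  1.6800e-02  8.8405e+01]
foot px [429. 391.] n 88 cen [ 0.4744 -0.0437] rect [ 0.475  -0.0431  0.0213  0.0449 14.2895]
foot px [248. 401.] n 197 cen [0.4649 0.2808] rect [4.65700e-01 2.84200e-01 5.17000e-02 4.91000e-02 7.79844e+01]
foot px [383. 410.] n 173 cen [0.4425 0.0404] rect [4.43100e-01 4.19000e-02 4.52000e-02 4.89000e-02 8.27922e+01]
foot px [294. 414.] n 168 cen [0.4392 0.1981] rect [0.4399 0.2016 0.0495 0.0448 0.0173]
dark px [179. 361.] n 1923 cen [0.5393 0.4067] rect [ 0.5403  0.4067  0.1233  0.1259 85.0893]
dark px [506. 393.] n 44 cen [ 0.4656 -0.1783] rect [ 4.65000e-01 -1.78200e-01  1.96000e-02  1.65000e-02  8.84426e+01]
```

View pics/crop1.png

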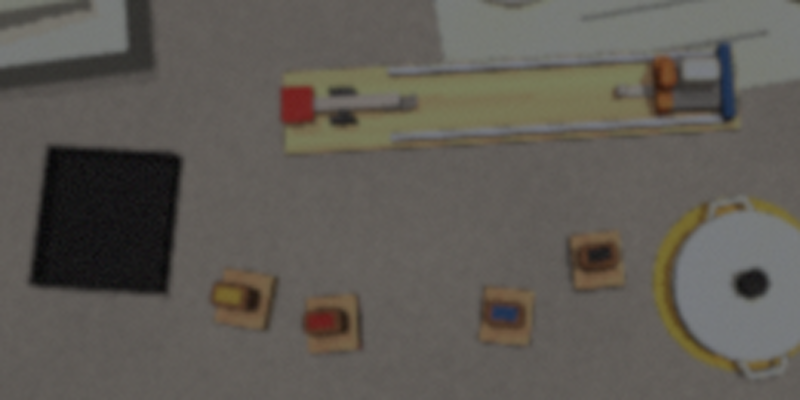

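Request:
play_rows:
  series:
    - [1,[0,0,-0.2],[0,0,-1]]
    - [1,[0,0,-0.2],[0,0,-1]]
    - [1,[0,0,-0.2],[0,0,-1]]
    - [1,[0,0,-0.2],[0,0,-1]]
    - [1,[0,0,-0.2],[0,0,-1]]
    - [1,[0,0,-0.2],[0,0,-1]]
    - [1,[0,0,-0.2],[0,0,-1]]
    - [1,[0,0,-0.2],[0,0,-1]]

```text
t: 1.15
tool_pos: [0.2745, -0.5612, 0.2884]
tool_rot: [-2.215, -2.227, -0.001]
contact_force: [-0.9, 0.4, 0.7]
opening: 0.0856
grip_force: 0.0
```

Request:
play_rows:
  series:
    - [1,[0.9,0.4,0],[0,0,0]]
    - [1,[0.9,0.4,0],[0,0,0]]
    - [1,[0.9,0.4,0],[0,0,0]]
    - [1,[0.9,0.4,0],[0,0,0]]
    - [1,[0.9,0.4,0],[0,0,0]]
    - [1,[0.9,0.4,0],[0,0,0]]
    - [1,[0.9,0.4,0],[0,0,0]]
    - [1,[0.9,0.4,0],[0,0,0]]

```text
t: 2.15
tool_pos: [0.4344, -0.1997, 0.2883]
tool_rot: [-2.221, -2.222, -0.0]
contact_force: [0.3, -0.3, 0.2]
opening: 0.0856
grip_force: 0.0
```

Request:
play_rows:
  series:
    - [1,[0.9,0.4,0],[0,0,0]]
    - [1,[0.9,0.4,0],[0,0,0]]
    - [1,[0.9,0.4,0],[0,0,0]]
    - [1,[0,0.4,0],[0,0,0]]
    - [1,[0,0.4,0],[0,0,0]]
    - [1,[0,0,0],[0,0,0]]

```text
t: 2.9
tool_pos: [0.5343, -0.0659, 0.2878]
tool_rot: [-2.218, -2.222, 0.001]
contact_force: [-0.6, -1.0, 0.2]
opening: 0.0857
grip_force: 0.0
```

Run:
```python
from h import *
o=ctrl.get_obs(); print(o['t'],o['tool_pos'],o['tool_rot'],R.from_rotvec(o['tool_rot']).as_matrix().round(3).tolist())
c,K,C=cam('wrist'); np.savez('w1.npz',c=c,K=K,C=C)
cv2.imwrite('pics/w1.png',cv2.resize(c,(800,600),interpolation=cv2.INTER_CUBIC))
```

```text
2.9 [ 0.53426735 -0.06591134  0.28780718] [-2.21844406e+00 -2.22236186e+00  1.40564912e-03] [[-0.002, 1.0, -0.002], [1.0, 0.002, 0.0], [0.0, -0.002, -1.0]]
```

View pics/w1.png

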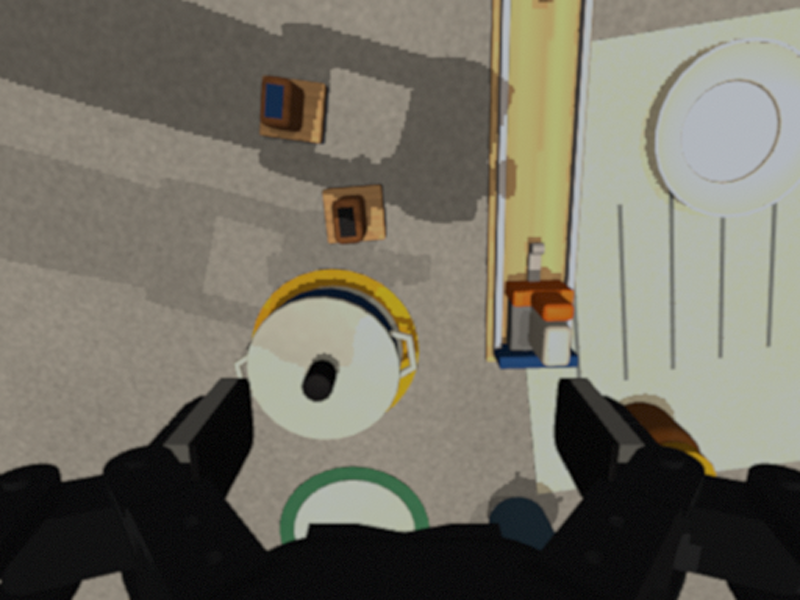

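The wrist view, at 800×600, shows the rack's rails at columns ~503 and ~580, the orange tab at (552,305) and the stop at (537,358). The pot knob is at (320,380), the black stamp at (350,215) and the blue stamp at (285,105). I'll measure them from this view.

```bash
cat > m2.py <<'E'
from h import *
d=np.load('w1.npz'); c,K,C=d['c'],d['K'],d['C']
hsv=cv2.cvtColor(c,cv2.COLOR_BGR2HSV)
def blobs(lo,hi,z,name,roi,amin=20):
    m=cv2.inRange(hsv,np.array(lo),np.array(hi)); r=np.zeros_like(m)
    x0,y0,x1,y1=[int(v*.64) for v in roi]; r[y0:y1,x0:x1]=1; m=m*r
    n,l,s,ce=cv2.connectedComponentsWithStats(m)
    for i in range(1,n):
        if s[i,4]<amin: continue
        cn,_=cv2.findContours((l==i).astype(np.uint8),cv2.RETR_EXTERNAL,cv2.CHAIN_APPROX_NONE)
        w=np.array([ray(K,C,p,z)[:2] for p in cn[0].reshape(-1,2)],np.float32)
        (cx,cy),(a,b),an=cv2.minAreaRect(w)
        print(name,(ce[i]/.64).round(),s[i,4],'cen',ray(K,C,ce[i],z)[:2].round(4),'rect',np.round([cx,cy,a,b,an],4),'min',w.min(0).round(4),'max',w.max(0).round(4))
if __name__=='__main__':
    for y in (20,100,180):
        print(y,[tuple(hsv[y,x]) for x in range(312,330,1)])
    for y in (20,100,160):
        print(y,[tuple(hsv[y,x]) for x in range(362,382,1)])
    blobs([8,190,130],[16,255,255],.093,'orange',(500,270,590,330))
    blobs([95,150,50],[125,255,255],.045,'stop',(480,320,590,380))
    blobs([0,0,0],[180,255,45],.08,'knob',(290,340,350,410))
    blobs([100,150,40],[125,255,255],.078,'blue',(255,75,300,130))
    blobs([0,0,0],[180,120,50],.078,'black',(325,195,365,240))
    blobs([8,80,130],[22,220,255],.024,'foot',(240,70,400,250))
    blobs([55,100,40],[90,255,255],0,'green',(270,440,450,540))
E
python3 m2.py
```

```text
20 [(np.uint8(18), np.uint8(35), np.uint8(144)), (np.uint8(17), np.uint8(38), np.uint8(128)), (np.uint8(16), np.uint8(75), np.uint8(112)), (np.uint8(18), np.uint8(121), np.uint8(141)), (np.uint8(21), np.uint8(117), np.uint8(174)), (np.uint8(21), np.uint8(114), np.uint8(181)), (np.uint8(20), np.uint8(117), np.uint8(175)), (np.uint8(19), np.uint8(116), np.uint8(136)), (np.uint8(17), np.uint8(52), np.uint8(89)), (np.uint8(90), np.uint8(4), np.uint8(133)), (np.uint8(108), np.uint8(7), np.uint8(179)), (np.uint8(105), np.uint8(13), np.uint8(190)), (np.uint8(105), np.uint8(14), np.uint8(187)), (np.uint8(36), np.uint8(7), np.uint8(176)), (np.uint8(24), np.uint8(55), np.uint8(176)), (np.uint8(26), np.uint8(97), np.uint8(177)), (np.uint8(25), np.uint8(104), np.uint8(177)), (np.uint8(26), np.uint8(101), np.uint8(177))]
100 [(np.uint8(16), np.uint8(67), np.uint8(91)), (np.uint8(18), np.uint8(121), np.uint8(131)), (np.uint8(20), np.uint8(119), np.uint8(169)), (np.uint8(21), np.uint8(114), np.uint8(181)), (np.uint8(20), np.uint8(118), np.uint8(177)), (np.uint8(19), np.uint8(119), np.uint8(146)), (
[... 4908 characters left out ...]
0.4487 0.0515]
black [346. 222.] 153 cen [ 0.4911 -0.0416] rect [ 0.491  -0.0413  0.0104  0.0195  0.0991] min [ 0.4858 -0.0511] max [ 0.4962 -0.0316]
foot [317. 120.] 154 cen [0.4636 0.0338] rect [4.63400e-01 3.85000e-02 4.42000e-02 7.80000e-03 8.21641e+01] min [0.4569 0.0165] max [0.4687 0.0601]
foot [328. 216.] 179 cen [ 0.4701 -0.0433] rect [ 0.4711 -0.0449  0.0118  0.0406  0.0932] min [ 0.4652 -0.0652] max [ 0.4769 -0.0246]
foot [375. 225.] 211 cen [ 0.5094 -0.0504] rect [ 0.5084 -0.0487  0.0174  0.0276  0.095 ] min [ 0.4998 -0.0625] max [ 0.5172 -0.0348]
green [350. 494.] 926 cen [ 0.478  -0.3323] rect [ 0.4784 -0.3407  0.1554  0.0806  4.3815] min [ 0.4036 -0.386 ] max [ 0.5584 -0.3003]
```

Run:
```python
from h import *
d=np.load('w1.npz'); c,K,C=d['c'],d['K'],d['C']
a=[ray(K,C,p,.022) for p in [(323.2,20),(321.2,100),(319.5,180),(375.7,20),(370,100),(366.2,160)]]
for p in a: print(p[:2].round(4))
l=np.polyfit([p[1] for p in a[:3]],[p[0] for p in a[:3]],1); r=np.polyfit([p[1] for p in a[3:]],[p[0] for p in a[3:]],1)
m=(l+r)/2; print('L',l,'R',r,'mid',m, 'gap',r[1]-l[1])
for y in (-.165,-.105,.1,.23): print(y,np.polyval(m,y))
```

```text
[0.6117 0.0987]
[0.6142 0.0057]
[ 0.6174 -0.0997]
[0.6751 0.0988]
[0.6768 0.0058]
[ 0.6789 -0.0719]
L [-0.02901009  0.6144908 ] R [-0.02209521  0.6772082 ] mid [-0.02555265  0.6458495 ] gap 0.0627173941116923
-0.165 0.6500656870759993
-0.105 0.6485325281111086
0.1 0.6432942349810656
0.23 0.6399723905571358
```

Request:
play_rows:
  series:
    - [1,[-0.25,0.76,0.6],[0,0,-0.17]]
    - [1,[-0.25,0.76,0.6],[0,0,0]]
    - [1,[-0.25,0.76,0.6],[0,0,0]]
    - [1,[0,0,0.6],[0,0,0]]
    - [1,[0,0,0.6],[0,0,0]]
    - [1,[0,0,0],[0,0,0]]

```text
t: 3.7
tool_pos: [0.6459, -0.1015, 0.1351]
tool_rot: [-2.19, -2.244, 0.005]
contact_force: [0.4, 0.8, 0.4]
opening: 0.0856
grip_force: 0.0
```

Request:
play_rows:
  series:
    - [1,[-0.03,0.05,0.78],[0,0,0]]
    - [1,[0,0,0.78],[0,0,0]]
    - [1,[0,0,0],[0,0,0]]
    - [0,[0,0,0],[0,0,0]]
    - [0,[0,0,0],[0,0,0]]
    - [0,[0,0,0],[0,0,0]]
    - [0,[0,0,0],[0,0,0]]
    - [0,[0,0,0],[0,0,0]]
  force: 100

```text
t: 4.7
tool_pos: [0.6501, -0.1035, 0.0628]
tool_rot: [-2.192, -2.247, 0.004]
contact_force: [-9.3, 0.0, 9.5]
opening: 0.0199
grip_force: 97.8
```

Run:
```python
from h import *
o=ctrl.get_obs(); print(o['tool_pos'],o['contact_force'],o['opening'])
a,_,_=cam('wrist'); b,_,_=cam('side')
b=cv2.resize(b[120:250,200:330],(500,500),interpolation=cv2.INTER_CUBIC); a=cv2.resize(a[150:384,180:414],(300,300))
im=np.zeros((500,800,3),np.uint8); im[:,:500]=b; im[:300,500:]=a
cv2.imwrite('pics/g1.png',im)
```

```text
[ 0.65005153 -0.10345524  0.06281992] [-9.27923386  0.04055516  9.4753139 ] 0.019882743913120664
```

View pics/g1.png

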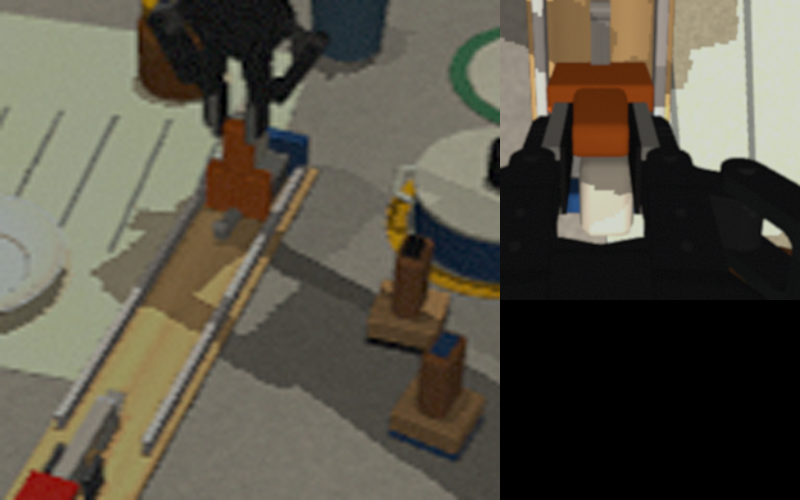

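The crop shows the fingers gripping both sides of the orange tab, with the grey stamp in front of it. I'll pull the follower along the channel.

Request:
play_rows:
  series:
    - [0,[0.3,0,-0.08],[0,0,0]]
    - [0,[0.6,0,0],[0,0,0]]
    - [0,[0.6,0,0],[0,0,0]]
    - [0,[0.6,0,0],[0,0,0]]
    - [0,[0.6,0,0],[0,0,0]]
    - [0,[0.6,0,0],[0,0,0]]
    - [0,[0.6,0,0],[0,0,0]]
    - [0,[0,0,0],[0,0,0]]

```text
t: 5.8
tool_pos: [0.6445, 0.0891, 0.063]
tool_rot: [2.191, 2.249, -0.013]
contact_force: [-2.3, -10.5, -3.7]
opening: 0.0199
grip_force: 100.3
```

Request:
play_rows:
  series:
    - [0,[0.3,0,0],[0,0,0]]
    - [0,[0.3,0,0],[0,0,0]]
    - [0,[0.06,0,0],[0,0,0]]
    - [0,[0,0,0],[0,0,0]]

```text
t: 6.3
tool_pos: [0.6437, 0.1205, 0.063]
tool_rot: [2.193, 2.247, -0.014]
contact_force: [-2.8, -11.4, -2.7]
opening: 0.0199
grip_force: 100.4
```

Request:
play_rows:
  series:
    - [0,[0.03,0,0],[0,0,0]]
    - [0,[0,0,0],[0,0,0]]
    - [0,[-0.1,0,0],[0,0,0]]
    - [0,[-0.1,0,0],[0,0,0]]
    - [0,[0,0,0],[0,0,0]]

```text
t: 6.92
tool_pos: [0.6439, 0.1124, 0.063]
tool_rot: [2.194, 2.247, -0.013]
contact_force: [-3.2, -10.3, -2.8]
opening: 0.0198
grip_force: 100.4
```

Request:
play_rows:
  series:
    - [0,[-0.06,0,0],[0,0,0]]
    - [0,[0,0,0],[0,0,0]]

```text
t: 7.18
tool_pos: [0.6439, 0.1122, 0.063]
tool_rot: [-2.193, -2.247, 0.007]
contact_force: [-3.5, -3.3, -5.3]
opening: 0.0197
grip_force: 100.2
```

The catch is holding: the force dropped while the position stayed put. I'll release and rise.

Request:
play_rows:
  series:
    - [0.8,[0,0,0],[0,0,0]]
    - [0.8,[0,0,0],[0,0,0]]
    - [0.8,[0,0,0],[0,0,0]]
    - [0.8,[0,0,-0.8],[0,0,0]]
    - [0.8,[-0.8,0,-0.8],[0,0,0]]
    - [0.8,[-1,0,-0.8],[0,0,0]]
    - [0.8,[-1,0,-0.5],[0,0,0]]
    - [0.8,[0,0,0],[0,0,0]]

```text
t: 8.18
tool_pos: [0.6516, -0.0287, 0.2134]
tool_rot: [2.194, 2.239, 0.007]
contact_force: [1.0, 0.4, 1.0]
opening: 0.0686
grip_force: 0.0
```

Run:
```python
from h import *
import m2
o=ctrl.get_obs(); print(o['t'],o['tool_pos'])
c,K,C=cam('wrist'); np.savez('w2.npz',c=c,K=K,C=C); cv2.imwrite('pics/w2.png',cv2.resize(c,(800,600),interpolation=cv2.INTER_CUBIC))
```

```text
8.175 [ 0.65156673 -0.02872554  0.21344165]
```

View pics/w2.png

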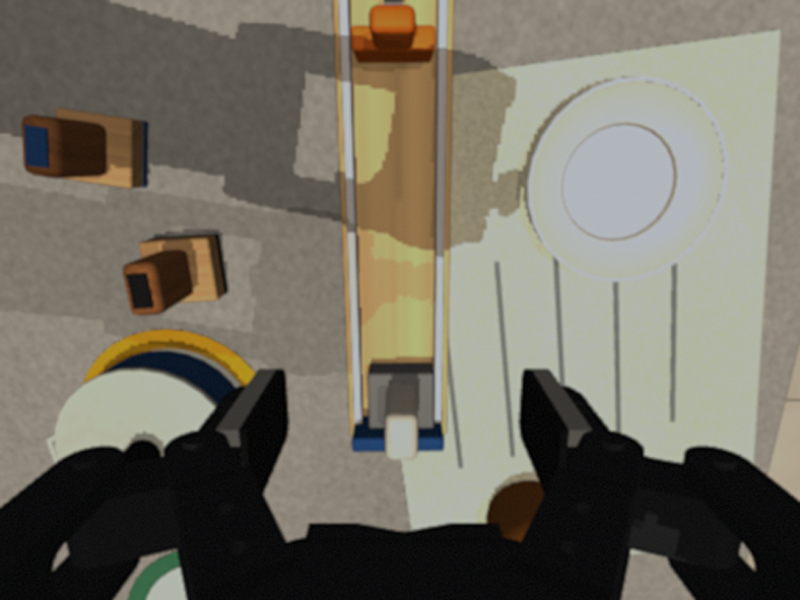

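The follower is held open (tab at (392,25)) and the grey stamp stands at the stop (400,435). Next I grasp the grey stamp.

Request:
play_rows:
  series:
    - [0.8,[-0.7,-0.03,0.5],[0,0,0]]
    - [0.8,[-0.7,-0.03,0.5],[0,0,0]]
    - [0.8,[-0.72,-0.03,0.5],[0,0,0]]
    - [0.8,[0,0,0.6],[0,0,0]]
    - [0.8,[0,0,0.6],[0,0,0]]
    - [0.8,[0,0,0.6],[0,0,0]]
    - [0.8,[0,0,0],[0,0,0]]

```text
t: 9.1
tool_pos: [0.6445, -0.1292, 0.0392]
tool_rot: [-2.187, -2.245, 0.005]
contact_force: [-0.6, -0.5, -1.1]
opening: 0.0682
grip_force: 0.0
```

Request:
play_rows:
  series:
    - [0,[0,0,0],[0,0,0]]
    - [0,[0,0,0],[0,0,0]]
    - [0,[0,0,0],[0,0,0]]
    - [0,[0,0,0],[0,0,0]]
  force: 40

```text
t: 9.6
tool_pos: [0.6488, -0.1318, 0.0455]
tool_rot: [2.192, 2.247, 0.003]
contact_force: [0.7, 1.3, 3.9]
opening: 0.0209
grip_force: 44.3
```

Request:
play_rows:
  series:
    - [0,[0,0,-0.78],[0,0,0]]
    - [0,[0,0,-0.78],[0,0,0]]
    - [0,[0.9,-0.16,-0.78],[0,0,0]]
    - [0,[0.9,-0.16,-0.78],[0,0,0]]
    - [0,[0.9,-0.16,0],[0,0,0]]
    - [0,[0.9,-0.16,0],[0,0,0]]
    - [0,[0.9,-0.16,0],[0,0,0]]
    - [0,[0.9,-0.16,0],[0,0,0]]

```text
t: 10.6
tool_pos: [0.5917, 0.1383, 0.199]
tool_rot: [-2.194, -2.248, 0.002]
contact_force: [1.1, -0.4, -1.1]
opening: 0.0214
grip_force: 43.7
```

Request:
play_rows:
  series:
    - [0,[0.9,-0.16,0],[0,0,0]]
    - [0,[0.9,-0.16,0],[0,0,0]]
    - [0,[0.9,-0.16,0],[0,0,0]]
    - [0,[0.9,-0.16,0],[0,0,0]]
    - [0,[0.9,-0.16,0],[0,0,0]]
    - [0,[0.9,-0.16,0],[0,0,0]]
    - [0,[0,0,0],[0,0,0]]
    - [0,[0,0,0],[0,0,0]]

```text
t: 11.6
tool_pos: [0.5378, 0.4053, 0.1989]
tool_rot: [2.193, 2.249, -0.003]
contact_force: [-0.2, -0.7, -1.4]
opening: 0.0212
grip_force: 43.8
```

Request:
play_rows:
  series:
    - [0,[0,0,0.78],[0,0,0]]
    - [0,[0,0,0.78],[0,0,0]]
    - [0,[0,0,0.78],[0,0,0]]
    - [0,[0,0,0.76],[0,0,0]]
    - [0,[0,0,0],[0,0,0]]
    - [0.7,[0,0,0],[0,0,0]]
    - [0.7,[0,0,0],[0,0,0]]
    - [0.7,[0,0,0],[0,0,0]]

```text
t: 12.6
tool_pos: [0.5385, 0.406, 0.0458]
tool_rot: [2.194, 2.248, 0.002]
contact_force: [-0.4, 0.2, 0.5]
opening: 0.0597
grip_force: 0.0
```

Request:
play_rows:
  series:
    - [0.7,[0,0,-0.9],[0,0,0]]
    - [0.7,[0,0,-0.9],[0,0,0]]
    - [0.7,[-0.8,-0.1,-0.9],[0,0,0]]
    - [0.7,[-0.8,-0.1,-0.9],[0,0,0]]
    - [0.7,[-0.8,-0.1,0],[0,0,0]]
    - [0.7,[-0.8,-0.1,0],[0,0,0]]
    - [0.7,[-0.8,-0.1,0],[0,0,0]]
    - [0.7,[0,0,0],[0,0,0]]

```text
t: 13.6
tool_pos: [0.518, 0.2035, 0.2254]
tool_rot: [2.197, 2.245, 0.001]
contact_force: [0.3, 0.8, -0.2]
opening: 0.0599
grip_force: 0.0
```

Run:
```python
from h import *
o=ctrl.get_obs(); print(o['t'],o['tool_pos'])
c,K,C=cam('wrist'); np.savez('w3.npz',c=c,K=K,C=C); cv2.imwrite('pics/w3.png',cv2.resize(c,(800,600),interpolation=cv2.INTER_CUBIC))
```

```text
13.6 [0.5179904  0.20347783 0.22535178]
```

View pics/w3.png

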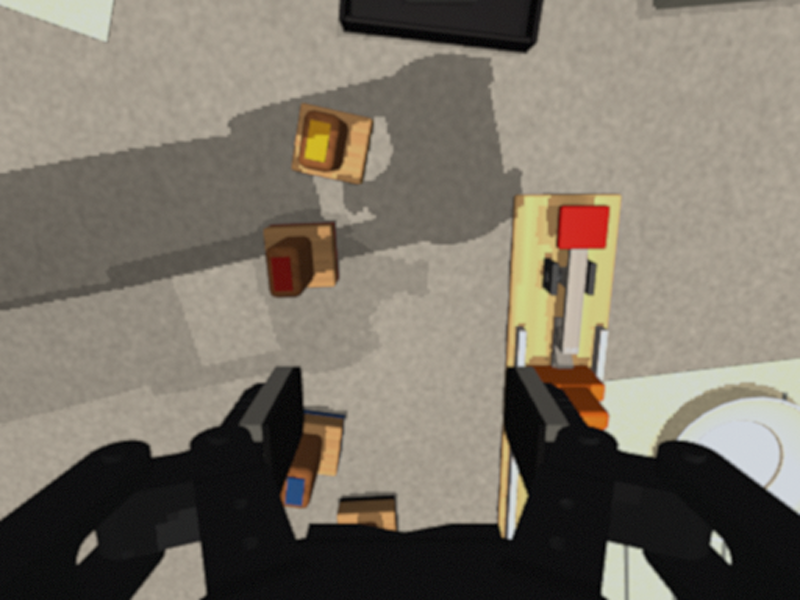

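The view shows the yellow stamp's top spot at (319,142), the red at (282,272), the blue at (295,490) and the red pad at (583,227). I'll locate each one.

```bash
cat > m3.py <<'E'
import sys
from h import *
COL=dict(yellow=([22,150,70],[32,255,255]),red=([0,200,60],[5,255,255]),blue=([100,150,40],[125,255,255]),black=([0,0,0],[180,120,50]))
def spots(f,names,zz,rois={}):
    d=np.load(f); c,K,C=d['c'],d['K'],d['C']; hsv=cv2.cvtColor(c,cv2.COLOR_BGR2HSV)
    for nm in names:
        m=cv2.inRange(hsv,np.array(COL[nm][0]),np.array(COL[nm][1])); m[300:]=m[300:]*(nm=='blue')
        if nm in rois:
            r=np.zeros_like(m);x0,y0,x1,y1=[int(v*.64) for v in rois[nm]]; r[y0:y1,x0:x1]=1; m*=r
        n,l,s,ce=cv2.connectedComponentsWithStats(m)
        for i in range(1,n):
            if not 40<s[i,4]<1500: continue
            cn,_=cv2.findContours((l==i).astype(np.uint8),cv2.RETR_EXTERNAL,cv2.CHAIN_APPROX_NONE)
            w=np.array([ray(K,C,p,zz)[:2] for p in cn[0].reshape(-1,2)],np.float32)
            (cx,cy),(a,b),an=cv2.minAreaRect(w)
            yaw=an if a<b else an-90  # long axis vs world y, ccw+
            yaw=(yaw+90)%180-90
            print(nm,(ce[i]/.64).round(),s[i,4],ray(K,C,ce[i],zz)[:2].round(4),'size',round(a,4),round(b,4),'yaw',round(yaw,1))
if __name__=='__main__':
    spots('w3.npz',['yellow','red'],.078,dict(yellow=(280,90,360,180),red=(260,250,310,300)))
    spots('w3.npz',['red'],.046,dict(red=(540,190,620,260)))
    spots('w2.npz',['black'],.078,dict(black=(128,260,158,310)))
    spots('w3.npz',['blue'],.078,dict(blue=(280,470,310,510)))
    spots('w1.npz',['blue','black'],.078,dict(blue=(255,75,300,130),black=(325,195,365,240)))
E
python3 m3.py
```

```text
yellow [316. 147.] 220 [0.4643 0.2776] size 0.0157 0.0125 yaw -9.8
red [281. 273.] 246 [0.4403 0.2005] size 0.0117 0.0202 yaw 1.2
red [582. 226.] 804 [0.6386 0.2308] size 0.0328 0.0276 yaw -88.8
black [139. 290.] 233 [ 0.4905 -0.0413] size 0.0109 0.0201 yaw 5.3
blue [294. 490.] 133 [0.4428 0.042 ] size 0.02 0.0096 yaw -8.3
blue [273. 100.] 174 [0.4427 0.0422] size 0.0195 0.0098 yaw -7.5
black [346. 222.] 153 [ 0.4911 -0.0416] size 0.0104 0.0195 yaw 0.1
```

Request:
play_rows:
  series:
    - [0.7,[0.8,-0.5,0],[0,0,0]]
    - [0.7,[0.8,-0.5,0],[0,0,0]]
    - [0.7,[0,0,0.9],[0,0,0.83]]
    - [0.7,[0,0,0.9],[0,0,0.83]]
    - [0.7,[0,0,0],[0,0,0]]
    - [0.7,[0,0,0],[0,0,0]]

```text
t: 14.4
tool_pos: [0.4669, 0.285, 0.1365]
tool_rot: [2.436, 1.983, 0.004]
contact_force: [0.7, -0.2, 0.5]
opening: 0.0596
grip_force: 0.0
```

Run:
```python
from h import *
import m3
o=ctrl.get_obs(); r=R.from_rotvec(o['tool_rot']).as_matrix(); print(o['tool_pos'],np.degrees(np.arctan2(r[1,0],r[0,0]))-90)
m3.COL['yellow']=([18,90,60],[34,255,255])
m3.spots('w3.npz',['yellow'],.078,dict(yellow=(296,110,346,172)))
c,K,C=cam('wrist'); np.savez('w4.npz',c=c,K=K,C=C)
cv2.imwrite('pics/w4.png',np.hstack([cv2.resize(c[:,100:412],(400,492)),cv2.resize(np.load('w3.npz')['c'][50:130,170:250],(400,492))]))
```

```text
[0.46694655 0.28500058 0.1365261 ] -11.72964273950744
yellow [317. 141.] 360 [0.4647 0.2812] size 0.0227 0.0132 yaw -11.7
```

View pics/w4.png

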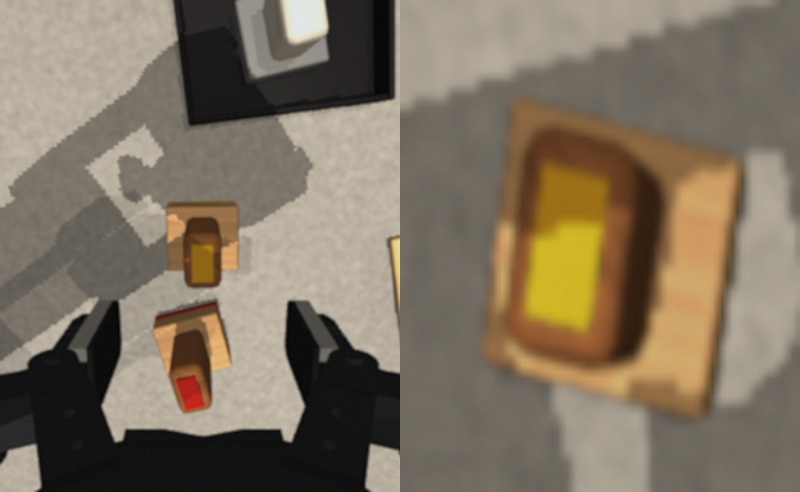

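The left half shows the yellow stamp centred between the fingers and square to them, and the grey stamp upright in the tray. I'll descend and grip.

Request:
play_rows:
  series:
    - [0.7,[-0.09,-0.03,0.66],[0,0,0]]
    - [0.7,[0,0,0.66],[0,0,0]]
    - [0.7,[0,0,0.66],[0,0,0]]
    - [0.7,[0,0,0],[0,0,0]]
    - [0,[0,0,0],[0,0,0]]
    - [0,[0,0,0],[0,0,0]]
    - [0,[0,0,0],[0,0,0]]
    - [0,[0,0,0],[0,0,0]]
  force: 40

```text
t: 15.45
tool_pos: [0.4658, 0.2807, 0.0384]
tool_rot: [2.438, 1.979, 0.007]
contact_force: [0.7, 0.1, 6.3]
opening: 0.0214
grip_force: 40.1
```

Request:
play_rows:
  series:
    - [0,[0,0,-0.8],[0,0,0]]
    - [0,[0,0,-0.8],[0,0,0]]
    - [0,[0,0,-0.8],[0,0,-0.83]]
    - [0,[0,0,-0.8],[0,0,-0.83]]
    - [0,[0,0,0],[0,0,0]]
    - [0,[0,0,0],[0,0,0]]

```text
t: 16.2
tool_pos: [0.463, 0.2797, 0.1945]
tool_rot: [-2.194, -2.247, 0.002]
contact_force: [0.1, -0.5, -1.8]
opening: 0.0211
grip_force: 39.6
```

Request:
play_rows:
  series:
    - [0,[-0.86,0.59,0],[0,0,0]]
    - [0,[-0.86,0.59,0],[0,0,0]]
    - [0,[-0.86,0.59,0],[0,0,0]]
    - [0,[-0.86,0.59,0],[0,0,0]]
    - [0,[-0.86,0.59,0],[0,0,0]]
    - [0,[-0.88,0.58,0],[0,0,0]]
    - [0,[0,0,0],[0,0,0]]
    - [0,[0,0,0],[0,0,0]]

```text
t: 17.2
tool_pos: [0.6452, 0.0257, 0.1931]
tool_rot: [-2.192, -2.245, 0.004]
contact_force: [-0.4, -0.7, -2.1]
opening: 0.0212
grip_force: 39.8
```

Request:
play_rows:
  series:
    - [0,[0,0,0.9],[0,0,0]]
    - [0,[0,0,0.9],[0,0,0]]
    - [0,[0,0,0.4],[0,0,0]]
    - [0,[0,0,0.4],[0,0,0]]
    - [0,[0,0,0.33],[0,0,0]]
    - [0,[0,0,0],[0,0,0]]
    - [0,[0,0,0],[0,0,0]]

```text
t: 18.08
tool_pos: [0.6475, 0.0253, 0.0504]
tool_rot: [2.193, 2.248, 0.002]
contact_force: [-0.2, 0.3, -0.5]
opening: 0.0214
grip_force: 39.7
```

Request:
play_rows:
  series:
    - [0,[0,0,0.05],[0,0,0]]
    - [0,[0,0,0],[0,0,0]]

```text
t: 18.32
tool_pos: [0.6469, 0.0253, 0.0472]
tool_rot: [2.193, 2.248, 0.001]
contact_force: [-0.2, -0.1, -0.9]
opening: 0.0212
grip_force: 39.7
```

Request:
play_rows:
  series:
    - [0,[0,0,0],[0,0,0]]

```text
t: 18.45
tool_pos: [0.6467, 0.0254, 0.047]
tool_rot: [2.194, 2.248, 0.001]
contact_force: [-0.4, -0.5, -1.7]
opening: 0.0211
grip_force: 39.7
```

Request:
play_rows:
  series:
    - [0,[0,0,0.05],[0,0,0]]
    - [0,[0,0,0],[0,0,0]]
    - [0,[0,0,0],[0,0,0]]

```text
t: 18.82
tool_pos: [0.6471, 0.0253, 0.0464]
tool_rot: [2.193, 2.248, 0.0]
contact_force: [-4.9, 0.3, 7.5]
opening: 0.0208
grip_force: 41.0
```

Request:
play_rows:
  series:
    - [0.6,[0,0,0],[0,0,0]]
    - [0.6,[0,0,0],[0,0,0]]
    - [0.6,[0,0,0],[0,0,0]]
    - [0.6,[0,0,-0.95],[0,0,0]]
    - [0.6,[0,0,-0.95],[0,0,0]]
    - [0.6,[0,0,-0.95],[0,0,0]]

```text
t: 19.58
tool_pos: [0.6463, 0.0254, 0.1877]
tool_rot: [-2.194, -2.248, 0.0]
contact_force: [1.5, -0.5, -0.2]
opening: 0.0511
grip_force: 0.0
```

Request:
play_rows:
  series:
    - [0.6,[0.72,-0.81,0],[0,0,0]]
    - [0.6,[0.72,-0.81,0],[0,0,0]]
    - [0.6,[0.72,-0.81,0],[0,0,0]]
    - [0.6,[0.72,-0.81,0],[0,0,0]]
    - [0.6,[0.72,-0.81,0],[0,0,0]]
    - [0.6,[0,0,0.8],[0,0,0]]
    - [0.6,[0,0,0],[0,0,0]]
    - [0.6,[0,0,0],[0,0,0]]

```text
t: 20.58
tool_pos: [0.4402, 0.2002, 0.1475]
tool_rot: [2.194, 2.248, 0.001]
contact_force: [0.2, 0.4, 0.9]
opening: 0.0515
grip_force: 0.0
```

```bash
cat > look.py <<'E'
import sys
from h import *
o=ctrl.get_obs(); r=R.from_rotvec(o['tool_rot']).as_matrix(); print(o['t'],o['tool_pos'].round(4),'yaw',(np.degrees(np.arctan2(r[1,0],r[0,0]))-90).round(2))
f=sys.argv[1]
for n in ['wrist','top']:
    c,K,C=cam(n); np.savez(f'{f}_{n}.npz',c=c,K=K,C=C)
    hsv=cv2.cvtColor(c,cv2.COLOR_BGR2HSV)
    for nm,(lo,hi) in dict(yellow=([22,130,60],[32,255,255]),red=([0,190,50],[5,255,255]),blue=([100,150,40],[125,255,255])).items():
        m=cv2.inRange(hsv,np.array(lo),np.array(hi)); k,l,s,ce=cv2.connectedComponentsWithStats(m)
        for i in range(1,k):
            w=ray(K,C,ce[i],.078)[:2]
            if s[i,4]>(60 if n=='wrist' else 10) and .38<w[0]<.7 and -.2<w[1]<.32: print(n,nm,(ce[i]/.64).round(),s[i,4],w.round(4),'z86',ray(K,C,ce[i],.086)[:2].round(4))
E
python3 look.py r1
```

```text
20.575 [0.4402 0.2002 0.1475] yaw 1.38
wrist red [771. 244.] 1213 [0.6114 0.234 ] z86 [0.6055 0.2351]
wrist red [405. 305.] 422 [0.4407 0.2   ] z86 [0.4406 0.2023]
top yellow [387. 290.] 25 [0.6489 0.0255] z86 [0.6471 0.0253]
top yellow [514. 355.] 12 [ 0.5277 -0.1902] z86 [ 0.5268 -0.1888]
top yellow [469. 395.] 191 [ 0.4612 -0.1095] z86 [ 0.4608 -0.1087]
```

Request:
play_rows:
  series:
    - [0.6,[0,0,0.9],[0,0,0]]
    - [0.6,[0,0,0.9],[0,0,0]]
    - [0.6,[0,0,0.38],[0,0,0]]
    - [0.6,[0,0,0],[0,0,0]]
    - [0,[0,0,0],[0,0,0]]
    - [0,[0,0,0],[0,0,0]]
    - [0,[0,0,0],[0,0,0]]
    - [0,[0,0,0],[0,0,0]]

```text
t: 21.68
tool_pos: [0.4417, 0.2008, 0.04]
tool_rot: [2.192, 2.247, 0.006]
contact_force: [1.2, -1.4, 5.8]
opening: 0.0208
grip_force: 40.4
```

Request:
play_rows:
  series:
    - [0,[0,0,-0.8],[0,0,0]]
    - [0,[0,0,-0.8],[0,0,0]]
    - [0,[0,0,-0.8],[0,0,0]]
    - [0,[-0.93,0.8,-0.6],[0,0,0]]
    - [0,[-0.93,0.8,0],[0,0,0]]
    - [0,[-0.93,0.8,0],[0,0,0]]
    - [0,[-0.93,0.8,0],[0,0,0]]
    - [0,[-0.93,0.8,0],[0,0,0]]

```text
t: 22.68
tool_pos: [0.6425, -0.0248, 0.1845]
tool_rot: [-2.193, -2.248, 0.001]
contact_force: [-0.8, 0.2, -1.1]
opening: 0.0206
grip_force: 39.7
```

Request:
play_rows:
  series:
    - [0,[0,0,0.4],[0,0,0]]
    - [0,[0,0,0.4],[0,0,0]]
    - [0,[0,0,0],[0,0,0]]
    - [0,[0,0,0],[0,0,0]]

```text
t: 23.18
tool_pos: [0.6413, -0.0222, 0.1452]
tool_rot: [-2.192, -2.25, 0.0]
contact_force: [0.1, 0.3, -2.2]
opening: 0.0209
grip_force: 39.9
```

Request:
play_rows:
  series:
    - [0,[-0.08,0.08,0.6],[0,0,0]]
    - [0,[0,0,0.6],[0,0,0]]
    - [0,[0,0,0],[0,0,0]]
    - [0,[0,0,0],[0,0,0]]

```text
t: 23.68
tool_pos: [0.6469, -0.027, 0.0872]
tool_rot: [2.191, 2.248, 0.003]
contact_force: [1.2, -0.1, -1.6]
opening: 0.0212
grip_force: 39.9
```

Request:
play_rows:
  series:
    - [0,[0,0,0.4],[0,0,0]]
    - [0,[0,0,0.4],[0,0,0]]
    - [0,[0,0,0.04],[0,0,0]]
    - [0,[0,0,0],[0,0,0]]
    - [0,[0,0,0],[0,0,0]]

```text
t: 24.3
tool_pos: [0.647, -0.0273, 0.0454]
tool_rot: [2.193, 2.248, 0.002]
contact_force: [-4.0, 0.6, 10.3]
opening: 0.021
grip_force: 44.1
```

Request:
play_rows:
  series:
    - [0.6,[0,0,0],[0,0,0]]
    - [0.6,[0,0,0],[0,0,0]]
    - [0.6,[0,0,0],[0,0,0]]
    - [0.6,[0,0,-0.95],[0,0,0]]
    - [0.6,[0,0,-0.95],[0,0,0]]
    - [0.6,[0,0,-0.95],[0,0,0]]

```text
t: 25.05
tool_pos: [0.6456, -0.0272, 0.1864]
tool_rot: [-2.193, -2.248, 0.001]
contact_force: [0.3, -0.0, 0.1]
opening: 0.051
grip_force: 0.0
```

Request:
play_rows:
  series:
    - [0.6,[0.3,-0.81,0],[0,0,0]]
    - [0.6,[0.3,-0.81,0],[0,0,0]]
    - [0.6,[0.3,-0.81,0],[0,0,0]]
    - [0.6,[0.3,-0.81,0],[0,0,0]]
    - [0.6,[0.3,-0.81,0],[0,0,0]]
    - [0.6,[0,0,0.4],[0,0,0.6]]
    - [0.6,[0,0,0.4],[0,0,0.57]]
    - [0.6,[0,0,0],[0,0,0]]

```text
t: 26.05
tool_pos: [0.4401, 0.0429, 0.1436]
tool_rot: [-2.367, -2.062, 0.004]
contact_force: [0.4, -0.3, -0.5]
opening: 0.0515
grip_force: 0.0
```

```bash
python3 look.py b1; python3 -c "
import m3
m3.spots('b1_wrist.npz',['blue'],.078)"
```

```text
26.05 [0.4401 0.0429 0.1436] yaw -7.89
wrist yellow [440. 480.] 634 [ 0.4451 -0.0537] z86 [ 0.4453 -0.0481]
wrist blue [412. 308.] 357 [0.4431 0.0416] z86 [0.4434 0.0439]
wrist blue [458. 505.] 1240 [ 0.4532 -0.07  ] z86 [ 0.4531 -0.0638]
top yellow [387. 290.] 25 [0.6489 0.0255] z86 [0.6471 0.0253]
top yellow [514. 355.] 12 [ 0.5277 -0.1902] z86 [ 0.5268 -0.1888]
top yellow [469. 395.] 190 [ 0.4624 -0.1091] z86 [ 0.462  -0.1083]
blue [412. 308.] 357 [0.4431 0.0416] size 0.0194 0.0098 yaw -7.8
blue [458. 505.] 1240 [ 0.4532 -0.07  ] size 0.0608 0.0221 yaw -87.1
```

Request:
play_rows:
  series:
    - [0.6,[-0.03,0.05,0.9],[0,0,0]]
    - [0.6,[0,0,0.9],[0,0,0]]
    - [0.6,[0,0,0.3],[0,0,0]]
    - [0.6,[0,0,0],[0,0,0]]
    - [0,[0,0,0],[0,0,0]]
    - [0,[0,0,0],[0,0,0]]
    - [0,[0,0,0],[0,0,0]]
    - [0,[0,0,0],[0,0,0]]

```text
t: 27.15
tool_pos: [0.4454, 0.0409, 0.0429]
tool_rot: [2.368, 2.061, 0.004]
contact_force: [-2.2, 0.1, 6.7]
opening: 0.021
grip_force: 40.8
```

Request:
play_rows:
  series:
    - [0,[0,0,-0.8],[0,0,0]]
    - [0,[0,0,-0.8],[0,0,-0.6]]
    - [0,[0,0,-0.8],[0,0,-0.57]]
    - [0,[-0.5,0.81,-0.4],[0,0,0]]
    - [0,[-0.5,0.81,0],[0,0,0]]
    - [0,[-0.5,0.81,0],[0,0,0]]
    - [0,[-0.5,0.81,0],[0,0,0]]
    - [0,[-0.5,0.81,0],[0,0,0]]

```text
t: 28.15
tool_pos: [0.6507, -0.0799, 0.1806]
tool_rot: [2.194, 2.249, 0.0]
contact_force: [0.2, -0.7, -1.4]
opening: 0.0208
grip_force: 40.1
```

Request:
play_rows:
  series:
    - [0,[0,0,0.8],[0,0,0]]
    - [0,[0,0,0.5],[0,0,0]]
    - [0,[0,0,0],[0,0,0]]
    - [0,[0,0,0],[0,0,0]]

```text
t: 28.65
tool_pos: [0.6502, -0.0791, 0.1171]
tool_rot: [2.192, 2.248, 0.002]
contact_force: [0.6, 0.0, -1.2]
opening: 0.021
grip_force: 40.3
```

Request:
play_rows:
  series:
    - [0,[0,-0.05,0.4],[0,0,0]]
    - [0,[0,0,0.4],[0,0,0]]
    - [0,[0,0,0],[0,0,0]]
    - [0,[0,0,0],[0,0,0]]

```text
t: 29.15
tool_pos: [0.6468, -0.079, 0.0753]
tool_rot: [-2.193, -2.248, 0.0]
contact_force: [0.3, -0.2, -2.5]
opening: 0.0211
grip_force: 40.3
```

Request:
play_rows:
  series:
    - [0,[0,0,0.3],[0,0,0]]
    - [0,[0,0,0.2],[0,0,0]]
    - [0,[0,0,0],[0,0,0]]
    - [0,[0,0,0],[0,0,0]]

```text
t: 29.65
tool_pos: [0.6469, -0.0792, 0.0506]
tool_rot: [-2.194, -2.249, 0.0]
contact_force: [-1.1, 0.0, 0.4]
opening: 0.0212
grip_force: 40.8
```

Request:
play_rows:
  series:
    - [0.6,[0,0,0],[0,0,0]]
    - [0.6,[0,0,0],[0,0,0]]
    - [0.6,[0,0,0],[0,0,0]]
    - [0.6,[0,0,-0.95],[0,0,0]]
    - [0.6,[0,0,-0.95],[0,0,0]]
    - [0.6,[0,0,-0.95],[0,0,0]]

```text
t: 30.4
tool_pos: [0.6468, -0.079, 0.1945]
tool_rot: [-2.194, -2.249, -0.0]
contact_force: [0.3, -0.2, -0.6]
opening: 0.0511
grip_force: 0.0
```

Request:
play_rows:
  series:
    - [0.6,[0.21,-0.77,0],[0,0,0]]
    - [0.6,[0.21,-0.77,0],[0,0,0]]
    - [0.6,[0.21,-0.77,0],[0,0,0]]
    - [0.6,[0.21,-0.77,0],[0,0,0]]
    - [0.6,[0,0,0.4],[0,0,0]]
    - [0.6,[0,0,0.4],[0,0,0]]
    - [0.6,[0,0,0],[0,0,0]]

```text
t: 31.28
tool_pos: [0.4907, -0.0407, 0.1499]
tool_rot: [-2.191, -2.245, 0.005]
contact_force: [0.5, 0.5, -0.1]
opening: 0.0512
grip_force: 0.0
```

```bash
python3 look.py k1; python3 -c "
import m3,cv2
m3.spots('k1_wrist.npz',['black'],.078,dict(black=(300,200,500,400)))
c=m3.np.load('k1_wrist.npz')['c']; cv2.imwrite('pics/k1.png',cv2.resize(c,(800,600)))"
```

```text
31.275 [ 0.4907 -0.0407  0.1499] yaw 1.41
wrist yellow [767. 172.] 579 [0.6532 0.0256] z86 [0.6477 0.0256]
wrist yellow [421. 376.] 839 [ 0.4998 -0.0787] z86 [ 0.4994 -0.0752]
wrist yellow [468. 478.] 90 [ 0.527  -0.1373] z86 [ 0.5257 -0.1318]
wrist red [742. 290.] 497 [ 0.6532 -0.0297] z86 [ 0.6476 -0.0279]
wrist blue [719. 390.] 360 [ 0.652  -0.0826] z86 [ 0.6465 -0.079 ]
wrist blue [381. 394.] 917 [ 0.4796 -0.0892] z86 [ 0.4799 -0.0853]
top yellow [387. 290.] 25 [0.6489 0.0255] z86 [0.6471 0.0253]
top yellow [459. 393.] 19 [ 0.4652 -0.0928] z86 [ 0.4647 -0.0921]
top yellow [488. 433.] 19 [ 0.3982 -0.1374] z86 [ 0.3982 -0.1364]
black [407. 306.] 358 [ 0.4913 -0.0417] size 0.0107 0.0207 yaw 1.8
black [309. 385.] 203 [ 0.4422 -0.0851] size 0.0193 0.0109 yaw -20.9
black [495. 383.] 123 [ 0.5373 -0.0814] size 0.004 0.0183 yaw 4.0
```

View pics/k1.png

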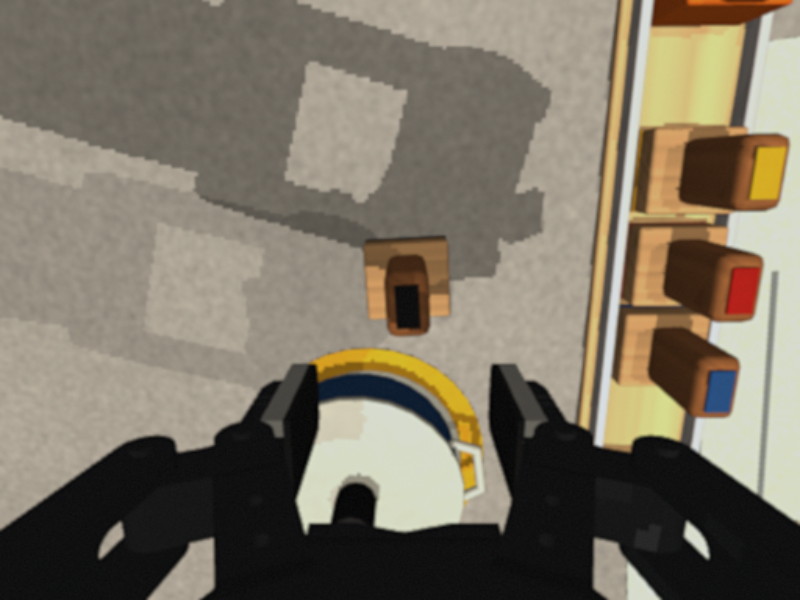

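Yellow, red and blue stand in the channel (right side of the picture), and the black spot at (407,306) lies under the tool. Next I grip the black stamp.

Request:
play_rows:
  series:
    - [0.6,[0,0,0.9],[0,0,0]]
    - [0.6,[0,0,0.9],[0,0,0]]
    - [0.6,[0,0,0.38],[0,0,0]]
    - [0.6,[0,0,0],[0,0,0]]
    - [0,[0,0,0],[0,0,0]]
    - [0,[0,0,0],[0,0,0]]
    - [0,[0,0,0],[0,0,0]]
    - [0,[0,0,0],[0,0,0]]

```text
t: 32.38
tool_pos: [0.4935, -0.0412, 0.0461]
tool_rot: [2.192, 2.247, 0.003]
contact_force: [-1.8, 1.1, 5.8]
opening: 0.0212
grip_force: 40.2
```

Request:
play_rows:
  series:
    - [0,[0,0,-0.8],[0,0,0]]
    - [0,[0,0,-0.8],[0,0,0]]
    - [0,[0,0,-0.8],[0,0,0]]
    - [0,[-0.47,0.78,-0.4],[0,0,0]]
    - [0,[-0.47,0.78,0],[0,0,0]]
    - [0,[-0.47,0.78,0],[0,0,0]]
    - [0,[-0.47,0.78,0],[0,0,0]]
    - [0,[0,0,0],[0,0,0]]

```text
t: 33.38
tool_pos: [0.6512, -0.1324, 0.1823]
tool_rot: [-2.194, -2.246, 0.002]
contact_force: [-0.0, 0.6, -2.2]
opening: 0.0209
grip_force: 39.8
```

Request:
play_rows:
  series:
    - [0,[0,0,0.8],[0,0,0]]
    - [0,[0,0,0.5],[0,0,0]]
    - [0,[0,0,0],[0,0,0]]
    - [0,[0,0,0],[0,0,0]]

```text
t: 33.88
tool_pos: [0.6505, -0.1309, 0.1206]
tool_rot: [2.193, 2.248, 0.001]
contact_force: [0.7, 0.3, -2.3]
opening: 0.0206
grip_force: 39.8
```

Request:
play_rows:
  series:
    - [0,[0,-0.03,0.4],[0,0,0]]
    - [0,[0,0,0.5],[0,0,0]]
    - [0,[0,0,0],[0,0,0]]
    - [0,[0,0,0],[0,0,0]]

```text
t: 34.38
tool_pos: [0.6491, -0.1312, 0.0748]
tool_rot: [2.193, 2.248, 0.001]
contact_force: [0.2, -0.8, -1.3]
opening: 0.0209
grip_force: 39.8
```

Request:
play_rows:
  series:
    - [0,[0,0,0.2],[0,0,0]]
    - [0,[0,0,0.2],[0,0,0]]
    - [0,[0,0,0],[0,0,0]]
    - [0,[0,0,0],[0,0,0]]

```text
t: 34.88
tool_pos: [0.6486, -0.131, 0.0538]
tool_rot: [-2.194, -2.249, 0.0]
contact_force: [-0.1, 0.5, -1.9]
opening: 0.0205
grip_force: 39.2
```

Request:
play_rows:
  series:
    - [0,[0,0,0.04],[0,0,0]]
    - [0,[0,0,0],[0,0,0]]
    - [0,[0,0,0],[0,0,0]]

```text
t: 35.25
tool_pos: [0.6489, -0.1313, 0.0537]
tool_rot: [2.194, 2.249, -0.0]
contact_force: [-3.0, 0.6, 6.4]
opening: 0.0209
grip_force: 40.0
```

Request:
play_rows:
  series:
    - [0.6,[0,0,0],[0,0,0]]
    - [0.6,[0,0,0],[0,0,0]]
    - [0.6,[0,0,0],[0,0,0]]
    - [0.6,[0,0,-0.95],[0,0,0]]
    - [0.6,[0,0,-0.95],[0,0,0]]
    - [0.6,[0.8,0,-0.95],[0,0,0]]
    - [0.6,[0.8,0,-0.6],[0,0,0]]
    - [0.6,[0.8,0,0],[0,0,0]]

```text
t: 36.25
tool_pos: [0.6477, -0.0103, 0.2293]
tool_rot: [2.19, 2.244, 0.007]
contact_force: [-0.1, 1.0, -0.2]
opening: 0.0511
grip_force: 0.0
```

Request:
play_rows:
  series:
    - [0.6,[0.8,0,0],[0,0,0]]
    - [0.6,[0,0,0],[0,0,0]]
    - [0.6,[0,0,0],[0,0,0]]

```text
t: 36.62
tool_pos: [0.6447, 0.0285, 0.2243]
tool_rot: [2.194, 2.249, -0.001]
contact_force: [0.3, -0.3, -0.2]
opening: 0.051
grip_force: 0.0
```

```bash
python3 look.py row; python3 -c "
import m3,cv2
m3.spots('row_wrist.npz',['black'],.086,dict(black=(370,350,430,470)))
c=m3.np.load('row_wrist.npz')['c']; cv2.imwrite('pics/row.png',cv2.resize(c,(800,600)))"
```

```text
36.625 [0.6447 0.0285 0.2243] yaw 1.42
wrist yellow [406. 287.] 139 [0.6461 0.0188] z86 [0.646  0.0207]
wrist yellow [181. 405.] 612 [ 0.4956 -0.0676] z86 [ 0.4994 -0.0634]
wrist red [405. 360.] 220 [ 0.6465 -0.0314] z86 [ 0.6464 -0.0282]
wrist blue [185. 422.] 555 [ 0.4969 -0.0809] z86 [ 0.5006 -0.0764]
wrist blue [401. 431.] 157 [ 0.6455 -0.0838] z86 [ 0.6454 -0.0792]
wrist blue [433. 494.] 247 [ 0.6695 -0.1332] z86 [ 0.6688 -0.1274]
wrist blue [376. 494.] 204 [ 0.6285 -0.1345] z86 [ 0.6289 -0.1286]
top yellow [515. 355.] 11 [ 0.5276 -0.1909] z86 [ 0.5267 -0.1896]
top yellow [469. 395.] 190 [ 0.4618 -0.1092] z86 [ 0.4613 -0.1084]
```

View pics/row.png

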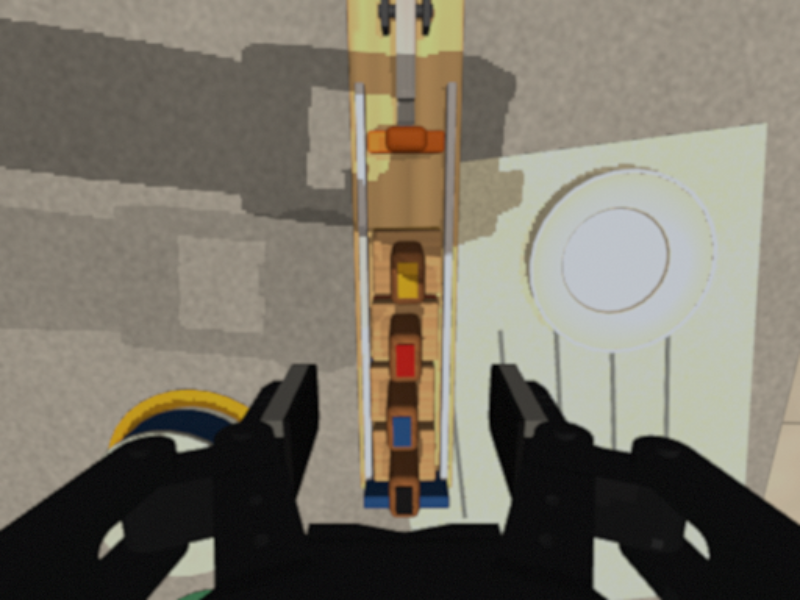

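All four stamps stand in the channel in one row: yellow (407,275), red (405,358), blue (401,431) and black (404,497). The follower is still caught at (407,140). Next I press the catch pad with the fingers shut.

Request:
play_rows:
  series:
    - [0,[0.82,0,0],[0,0,0]]
    - [0,[0.82,0,0],[0,0,0]]
    - [0,[0.82,0,0],[0,0,0]]
    - [0,[0.82,0,0.7],[0,0,0]]
    - [0,[0.82,0,0.7],[0,0,0]]
    - [0,[0,0,0.8],[0,0,0]]
    - [0,[0,0,0.8],[0,0,0]]
    - [0,[0,0,0],[0,0,0]]

```text
t: 37.72
tool_pos: [0.6367, 0.232, 0.0697]
tool_rot: [-2.192, -2.244, 0.012]
contact_force: [-0.7, -0.6, -0.0]
opening: -0.0003
grip_force: 0.0
```

Request:
play_rows:
  series:
    - [0,[0,0,0],[0,0,0]]

```text
t: 37.85
tool_pos: [0.641, 0.2333, 0.0763]
tool_rot: [2.194, 2.247, 0.003]
contact_force: [-0.2, 0.5, 1.0]
opening: -0.0
grip_force: 0.0
```

Request:
play_rows:
  series:
    - [0,[0,0,0.4],[0,0,0]]
    - [0,[0,0,0.25],[0,0,0]]
    - [0,[0,0,0.1],[0,0,0]]
    - [0,[0,0,0.07],[0,0,0]]
    - [0,[0,0,0],[0,0,0]]
    - [0,[0,0,0],[0,0,0]]

```text
t: 38.6
tool_pos: [0.64, 0.2339, 0.0341]
tool_rot: [2.193, 2.249, 0.001]
contact_force: [-0.6, -0.0, 0.8]
opening: 0.0
grip_force: 0.0
```

Run:
```python
from h import *
b,_,_=cam('side'); t,_,_=cam('top')
im=np.hstack([cv2.resize(b[130:290,180:340],(400,400),interpolation=cv2.INTER_CUBIC),cv2.resize(t[110:270,170:330],(400,400),interpolation=cv2.INTER_CUBIC)])
cv2.imwrite('pics/p1.png',im)
```

```text
(no output)
```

View pics/p1.png

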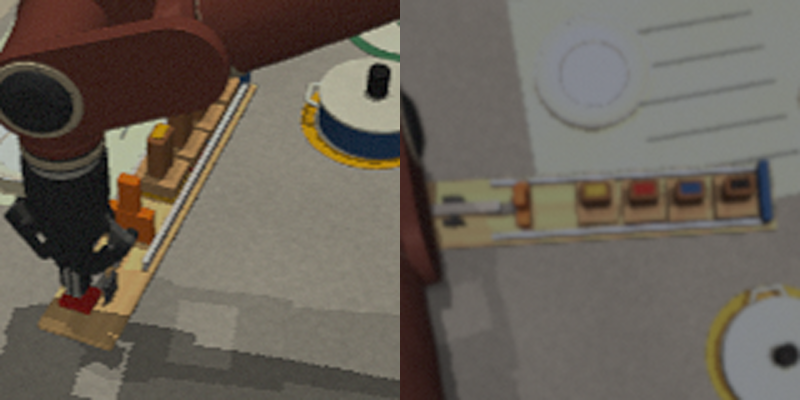

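Run:
```python
from h import *
o=ctrl.get_obs(); print(o['tool_pos'],o['contact_force'],o['opening'])
c,K,C=cam('side'); print((proj(K,C,o['tool_pos'])-[180,130])*2.5, (proj(K,C,[.6386,.2308,.046])-[180,130])*2.5)
m=cv2.inRange(cv2.cvtColor(c,cv2.COLOR_BGR2HSV),np.array([0,180,60]),np.array([6,255,255]));m[:230]=0
ys,xs=np.nonzero(m); k=(xs>190)&(xs<240); print('red px',((np.array([xs[k].min(),ys[k].min(),xs[k].max(),ys[k].max()])-[180,130]*2)*2.5))
d=np.load('side0.npz'); m=cv2.inRange(cv2.cvtColor(d['c'],cv2.COLOR_BGR2HSV),np.array([0,180,60]),np.array([6,255,255]));m[:230]=0
ys,xs=np.nonzero(m); k=(xs>190)&(xs<240); print('before',((np.array([xs[k].min(),ys[k].min(),xs[k].max(),ys[k].max()])-[180,130]*2)*2.5))
w,K,C=cam('wrist'); a=cv2.resize(w[:,100:412],(480,590)); s=cv2.resize(c[220:270,190:240],(310,310),interpolation=cv2.INTER_CUBIC)
im=np.zeros((590,790,3),np.uint8); im[:,:480]=a; im[:310,480:]=s; cv2.imwrite('pics/p2.png',im)
```

```text
[0.64001477 0.23394265 0.03412584] [-0.13688831  0.45054433  0.71518   ] 4.952008168615782e-05
[ 77.05532265 308.93958284] [ 79.05566822 298.89496619]
red px [ 60.  287.5  97.5 310. ]
before [ 60.  282.5 100.  312.5]
```

View pics/p2.png

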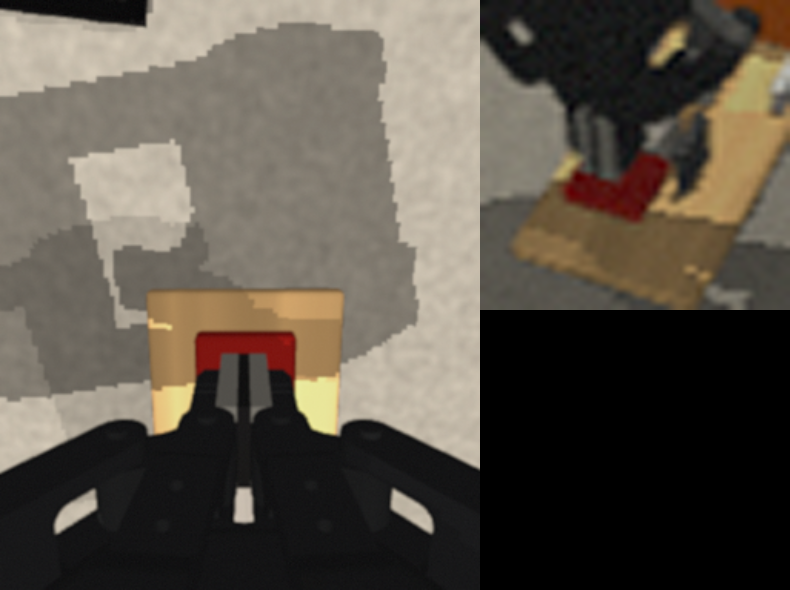

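The fingertips sit on the middle of the pad, barely touching it. I'll push further down.

Request:
play_rows:
  series:
    - [0,[0,0,0.1],[0,0,0]]
    - [0,[0,0,0],[0,0,0]]
    - [0,[0,0,0],[0,0,0]]

```text
t: 39.17
tool_pos: [0.6395, 0.2338, 0.0284]
tool_rot: [-2.194, -2.249, 0.001]
contact_force: [-0.3, -0.2, 0.4]
opening: -0.0003
grip_force: 0.0
```

Request:
play_rows:
  series:
    - [0,[0,0,0.05],[0,0,0]]
    - [0,[0,0,0],[0,0,0]]
    - [0,[0,0,0],[0,0,0]]

```text
t: 39.55
tool_pos: [0.6397, 0.2338, 0.0261]
tool_rot: [-2.194, -2.249, 0.0]
contact_force: [0.6, -1.0, -0.9]
opening: 0.0001
grip_force: 0.0
```

Run:
```python
from h import *
c,K,C=cam('top'); h=cv2.cvtColor(c,cv2.COLOR_BGR2HSV); m=cv2.inRange(h,np.array([5,150,60]),np.array([15,255,255])); m[:170]=0;m[210:]=0;m[:,:150]=0;m[:,330:]=0
k,l,s,ce=cv2.connectedComponentsWithStats(m)
for i in range(1,k):
    if s[i,4]>8: print(ce[i]/.64,s[i,4],ray(K,C,ce[i],.07)[:2])
c2,_,_=cam('side')
o=ctrl.get_obs(); print(o['contact_force'],o['effort'].round(1))
cv2.imwrite('pics/p3.png',cv2.resize(c2[210:290,180:290],(792,576),interpolation=cv2.INTER_CUBIC))
```

```text
[413.02083333 288.54166667] 9 [ 0.65181209 -0.01993763]
[421.875      289.75694444] 9 [ 0.64913627 -0.03551841]
[341.60416667 299.125     ] 75 [0.63646324 0.10686554]
[ 0.20871969 -0.40881314 -0.235369  ] [ -0.  -47.8 -33.   -0.    0.    0. ]
```

View pics/p3.png

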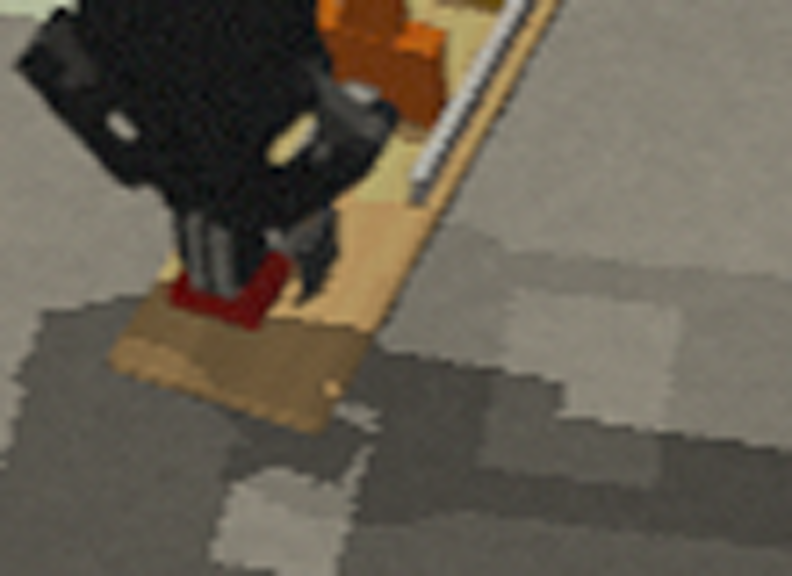

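Request:
play_rows:
  series:
    - [0,[0,0,0.08],[0,0,0]]
    - [0,[0,0,0],[0,0,0]]
    - [0,[0,0,0],[0,0,0]]

```text
t: 40.02
tool_pos: [0.6402, 0.2343, 0.0226]
tool_rot: [2.194, 2.249, 0.002]
contact_force: [0.9, 2.2, 2.6]
opening: 0.0
grip_force: 1.3
```

Request:
play_rows:
  series:
    - [0,[0,0,0.08],[0,0,0]]
    - [0,[0,0,0],[0,0,0]]
    - [0,[0,0,0],[0,0,0]]

```text
t: 40.4
tool_pos: [0.6403, 0.2357, 0.0201]
tool_rot: [-2.193, -2.248, -0.005]
contact_force: [-3.6, 5.4, 8.4]
opening: 0.0002
grip_force: 4.2
```

```bash
cat > fol.py <<'E'
from h import *
c,K,C=cam('top'); h=cv2.cvtColor(c,cv2.COLOR_BGR2HSV); m=cv2.inRange(h,np.array([5,150,60]),np.array([15,255,255])); m[:170]=0;m[210:]=0;m[:,:150]=0;m[:,330:]=0
k,l,s,ce=cv2.connectedComponentsWithStats(m)
for i in range(1,k):
    if s[i,4]>8: print(ce[i]/.64,s[i,4],ray(K,C,ce[i],.07)[:2])
o=ctrl.get_obs(); print(o['tool_pos'],o['contact_force'])
E
python3 fol.py; python3 -c "
from h import *
c,_,_=cam('side'); w,_,_=cam('wrist')
im=np.zeros((576,800,3),np.uint8); im[:,:500]=cv2.resize(c[215:285,185:245],(500,576),interpolation=cv2.INTER_CUBIC); im[:300,500:]=cv2.resize(w[200:300,206:306],(300,300),interpolation=cv2.INTER_CUBIC)
cv2.imwrite('pics/p4.png',im)"
```

```text
[341.78631757 299.09206081] 74 [0.63651309 0.10654233]
[0.64031257 0.23566736 0.02009192] [-2.95898295  5.07412101  7.67415062]
```

View pics/p4.png

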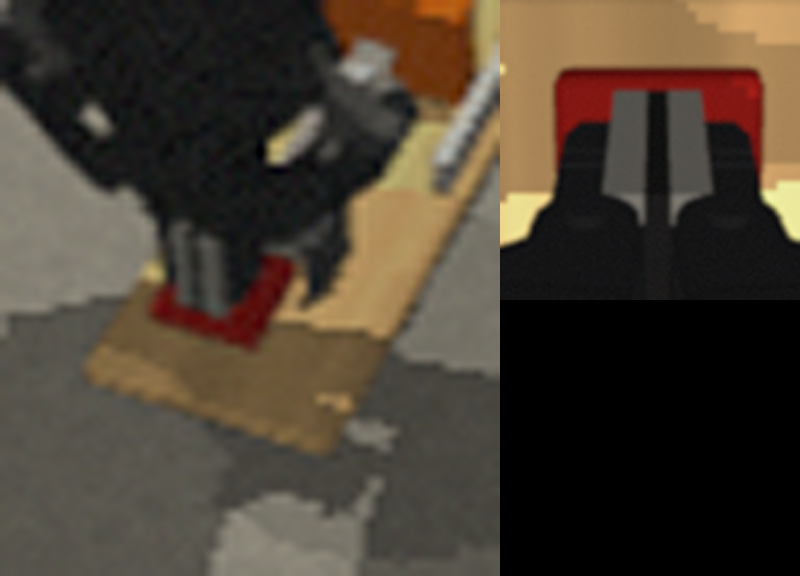

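Request:
play_rows:
  series:
    - [0,[0,0,0.06],[0,0,0]]
    - [0,[0,0,0],[0,0,0]]
    - [0,[0,0,0],[0,0,0]]

```text
t: 40.92
tool_pos: [0.6404, 0.235, 0.0161]
tool_rot: [-2.194, -2.249, -0.004]
contact_force: [-0.4, 5.6, 4.6]
opening: 0.0002
grip_force: 3.1
```

```bash
python3 fol.py
```

```text
[367.47395833 297.421875  ] 60 [0.638168   0.06103297]
[413.15104167 289.71354167] 12 [ 0.64968116 -0.02010017]
[0.64038197 0.23503589 0.01605437] [0.08832008 6.09460059 5.42445775]
```

The follower has been released. I'll lift off the pad and check.

Request:
play_rows:
  series:
    - [0,[0,0,0],[0,0,0]]
    - [0,[0,0,0],[0,0,0]]
    - [0,[0,0,-0.4],[0,0,0]]
    - [0,[0,0,-0.8],[0,0,0]]
    - [0,[0,0,-0.9],[0,0,0]]
    - [0,[0,0,-0.9],[0,0,0]]
    - [0,[0,0,-0.9],[0,0,0]]
    - [0,[0,0,0],[0,0,0]]

```text
t: 41.98
tool_pos: [0.6422, 0.2335, 0.2166]
tool_rot: [2.19, 2.244, 0.011]
contact_force: [0.1, -0.5, -0.7]
opening: -0.0001
grip_force: 0.0
```

```bash
python3 fol.py; python3 look.py c1
python3 - <<'E'
from h import *
from m2 import *
import m2
d=np.load('c1_top.npz'); m2.K,m2.C=d['K'],d['C']; m2.hsv=cv2.cvtColor(d['c'],cv2.COLOR_BGR2HSV)
m2.blobs([0,0,0],[180,255,35],.08,'knob',(440,330,560,460),15)
m2.blobs([18,90,50],[32,255,255],0,'yring',(440,330,560,460),20)
m2.blobs([50,80,30],[90,255,255],0,'green',(540,320,700,460),50)
E
```

```text
[384.75996377 295.94655797] 69 [0.63991601 0.03040798]
[0.64079691 0.23320417 0.21319177] [-0.11200933 -0.43447292 -0.51678407]
42.025 [0.6408 0.2332 0.2132] yaw 1.38
wrist red [401. 269.] 788 [0.6393 0.2374] z86 [0.6393 0.2391]
top yellow [401. 289.] 23 [6.492e-01 5.000e-04] z86 [6.474e-01 5.000e-04]
top yellow [514. 355.] 12 [ 0.5277 -0.1902] z86 [ 0.5268 -0.1888]
top yellow [469. 395.] 191 [ 0.4613 -0.1096] z86 [ 0.4609 -0.1088]
knob [505. 393.] 32 cen [ 0.4639 -0.17  ] rect [ 4.64000e-01 -1.70400e-01  1.16000e-02  2.03000e-02  2.45513e+01] min [ 0.4569 -0.1801] max [ 0.47   -0.1612]
yring [520. 358.] 48 cen [ 0.5313 -0.2126] rect [ 5.28500e-01 -2.16400e-01  6.31000e-02  1.02000e-02  5.87009e+01] min [ 0.5077 -0.2407] max [ 0.5437 -0.1887]
yring [470. 395.] 337 cen [ 0.4655 -0.1183] rect [ 0.4631 -0.1247  0.1518  0.0623  7.6419] min [ 0.392  -0.1657] max [ 0.5421 -0.0932]
green [612. 384.] 458 cen [ 0.4789 -0.3771] rect [ 0.4821 -0.3778  0.1525  0.1471 88.3615] min [ 0.4081 -0.4541] max [ 0.5561 -0.3016]
```

Request:
play_rows:
  series:
    - [0.7,[-0.89,-0.41,0],[0,0,0]]
    - [0.7,[-0.89,-0.41,0],[0,0,0]]
    - [0.7,[-0.89,-0.41,0],[0,0,0]]
    - [0.7,[-0.89,-0.41,0],[0,0,0]]
    - [0.7,[-0.89,-0.41,0],[0,0,0]]
    - [0.7,[-0.89,-0.41,0],[0,0,0]]
    - [0.7,[-0.89,-0.41,0],[0,0,0]]
    - [0.7,[-0.89,-0.41,0],[0,0,0]]

```text
t: 43.12
tool_pos: [0.4824, -0.1272, 0.2077]
tool_rot: [-2.191, -2.246, 0.003]
contact_force: [0.8, 0.5, 0.2]
opening: 0.0599
grip_force: 0.0
```

Request:
play_rows:
  series:
    - [0.7,[-0.89,-0.41,0],[0,0,0]]
    - [0.7,[0,0,0.6],[0,0,0]]
    - [0.7,[0,0,0],[0,0,0]]
    - [0.7,[0,0,0],[0,0,0]]

```text
t: 43.62
tool_pos: [0.4648, -0.1706, 0.1796]
tool_rot: [-2.192, -2.248, 0.001]
contact_force: [0.5, -1.0, -0.1]
opening: 0.0597
grip_force: 0.0
```

```bash
python3 look.py pot
python3 - <<'E'
from h import *
import m2
d=np.load('pot_wrist.npz'); m2.K,m2.C=d['K'],d['C']; m2.hsv=cv2.cvtColor(d['c'],cv2.COLOR_BGR2HSV)
m2.blobs([0,0,0],[180,255,45],.08,'knob',(340,220,460,480),40)
m=cv2.inRange(m2.hsv,np.array([0,0,0]),np.array([180,255,45]))[100:340,150:380]
for r in range(0,240,8): print(''.join('#' if v else '.' for v in m[r,::5]))
E
```

```text
43.625 [ 0.4648 -0.1706  0.1796] yaw 1.45
wrist yellow [371. 159.] 197 [ 0.4458 -0.1028] z86 [ 0.4463 -0.1029]
wrist yellow [316. 202.] 97 [ 0.4175 -0.1254] z86 [ 0.4188 -0.1247]
wrist yellow [509. 308.] 67 [ 0.5227 -0.1803] z86 [ 0.5209 -0.178 ]
wrist red [795.  45.] 177 [ 0.6496 -0.045 ] z86 [ 0.644  -0.0468]
wrist blue [780. 144.] 406 [ 0.6526 -0.0906] z86 [ 0.6469 -0.091 ]
wrist blue [703. 275.] 798 [ 0.6258 -0.1586] z86 [ 0.6209 -0.157 ]
top yellow [401. 290.] 24 [0.6486 0.001 ] z86 [0.6469 0.001 ]
top yellow [463. 409.] 20 [ 0.4381 -0.0971] z86 [ 0.4378 -0.0964]
knob [402. 291.] 724 cen [ 0.4634 -0.1712] rect [ 0.4631 -0.1714  0.0221  0.0279  1.4609] min [ 0.4521 -0.1854] max [ 0.4743 -0.1573]
..............................................
..............................................
..............................................
..............................................
..............................................
..............................................
..............................................
..............................................
...............
[... 318 characters left out ...]
..........................................
..............................................
........#..........................##.........
.......##..........................##.........
..#...###..........................###...##...
##...####..........................####...##..
#...#####..........................#####...##.
##..#####..........................#####..####
#########...........................##########
########............................##########
#######..............................#########
#######..............................#########
######................................########
#######...............................########
#######..............................#########
```

Request:
play_rows:
  series:
    - [0.7,[-0.02,-0.02,0.8],[0,0,0]]
    - [0.7,[0,0,0.8],[0,0,0]]
    - [0.7,[0,0,0.5],[0,0,0]]
    - [0.7,[0,0,0.4],[0,0,0]]
    - [0.7,[0,0,0.15],[0,0,0]]
    - [0.7,[0,0,0],[0,0,0]]
    - [0.7,[0,0,0],[0,0,0]]

```text
t: 44.6
tool_pos: [0.4652, -0.1725, 0.049]
tool_rot: [2.192, 2.248, 0.001]
contact_force: [-0.3, 0.0, -0.3]
opening: 0.0599
grip_force: 0.0
```

Request:
play_rows:
  series:
    - [0,[0,0,0],[0,0,0]]
    - [0,[0,0,0],[0,0,0]]
    - [0,[0,0,0],[0,0,0]]
    - [0,[0,0,0],[0,0,0]]
  force: 30

```text
t: 45.1
tool_pos: [0.4642, -0.1724, 0.0485]
tool_rot: [-2.194, -2.249, 0.001]
contact_force: [-3.0, 0.9, 5.0]
opening: 0.0241
grip_force: 29.3
```

Request:
play_rows:
  series:
    - [0,[-0.2,0.01,0],[0,0,0]]
    - [0,[-0.4,0.02,0],[0,0,0]]
    - [0,[-0.4,0.02,0],[0,0,0]]
    - [0,[-0.4,0.02,0],[0,0,0]]
    - [0,[-0.4,0.02,0],[0,0,0]]
    - [0,[-0.4,0.02,0],[0,0,0]]

```text
t: 45.85
tool_pos: [0.4732, -0.2805, 0.0485]
tool_rot: [-2.192, -2.246, -0.006]
contact_force: [-0.5, 10.1, 7.9]
opening: 0.024
grip_force: 30.0
```

Request:
play_rows:
  series:
    - [0,[-0.4,0.03,0],[0,0,0]]
    - [0,[-0.4,0.03,0],[0,0,0]]
    - [0,[-0.4,0.03,0],[0,0,0]]
    - [0,[-0.4,0.03,0],[0,0,0]]
    - [0,[-0.3,0.02,0],[0,0,0]]
    - [0,[0,0,0],[0,0,0]]
    - [0,[0,0,0],[0,0,0]]

```text
t: 46.72
tool_pos: [0.4826, -0.3778, 0.0485]
tool_rot: [2.191, 2.246, -0.001]
contact_force: [1.9, -1.8, 3.9]
opening: 0.0239
grip_force: 30.3
```

Now release, rise and check.

Request:
play_rows:
  series:
    - [0.7,[0,0,0],[0,0,0]]
    - [0.7,[0,0,0],[0,0,0]]
    - [0.7,[0,0,0],[0,0,0]]
    - [0.7,[0,0,-0.5],[0,0,0]]
    - [0.7,[0,0,-0.9],[0,0,0]]
    - [0.7,[0,0,-0.9],[0,0,0]]
    - [0.7,[0,0,-0.9],[0,0,0]]
    - [0.7,[0,0,-0.9],[0,0,0]]

```text
t: 47.72
tool_pos: [0.4815, -0.3764, 0.2538]
tool_rot: [-2.193, -2.249, 0.0]
contact_force: [-0.0, -0.4, 0.9]
opening: 0.0595
grip_force: 0.0
```

Request:
play_rows:
  series:
    - [0.7,[-0.5,-0.9,0],[0,0,0]]
    - [0.7,[-0.5,-0.9,0],[0,0,0]]
    - [0.7,[0,0,0],[0,0,0]]
    - [0.7,[0,0,0],[0,0,0]]

```text
t: 48.22
tool_pos: [0.3932, -0.4287, 0.2523]
tool_rot: [-2.194, -2.248, -0.001]
contact_force: [0.2, 0.1, 0.4]
opening: 0.0598
grip_force: 0.0
```

```bash
python3 fol.py; python3 look.py e1
python3 - <<'E'
from h import *
import m2
d=np.load('e1_top.npz'); m2.K,m2.C=d['K'],d['C']; m2.hsv=cv2.cvtColor(d['c'],cv2.COLOR_BGR2HSV)
m2.blobs([0,0,0],[180,255,40],.08,'knob',(585,360,640,410),8)
m2.blobs([18,90,50],[32,255,255],0,'yring',(440,330,560,460),20)
m2.blobs([50,80,30],[90,255,255],0,'green',(540,320,700,460),20)
m2.blobs([0,150,60],[6,255,255],.046,'pad',(240,270,310,330),20)
cv2.imwrite('pics/e1.png',cv2.resize(d['c'][130:300,60:440],(800,358),interpolation=cv2.INTER_CUBIC))
E
```

```text
[384.75996377 295.9692029 ] 69 [0.63987509 0.03040894]
[428.34821429 290.84821429] 14 [ 0.64681521 -0.04688339]
[ 0.39355031 -0.42844512  0.25232139] [ 0.46780147 -0.09889562  0.18523793]
48.275 [ 0.3936 -0.4284  0.2523] yaw 1.46
top yellow [401. 290.] 23 [0.6489 0.0011] z86 [0.6471 0.0011]
top yellow [500. 395.] 594 [ 0.4612 -0.1614] z86 [ 0.4607 -0.1603]
knob [625. 380.] 77 cen [ 0.4805 -0.3738] rect [ 0.4803 -0.3741  0.0202  0.0272 12.3058] min [ 0.4698 -0.3875] max [ 0.4909 -0.3607]
knob [588. 401.] 23 cen [ 0.4462 -0.308 ] rect [ 4.46300e-01 -3.07500e-01  2.98000e-02  6.90000e-03  2.70568e+01] min [ 0.4346 -0.3174] max [ 0.4611 -0.3027]
yring [500. 394.] 843 cen [ 0.4663 -0.1735] rect [ 0.4681 -0.1726  0.1576  0.1583 42.0971] min [ 0.389  -0.2523] max [ 0.5473 -0.0932]
green [585. 387.] 219 cen [ 0.4745 -0.3281] rect [ 0.4768 -0.3334  0.1468  0.0596  8.5617] min [ 0.4087 -0.3738] max [ 0.5535 -0.3018]
pad [275. 303.] 98 cen [0.638  0.2295] rect [0.6379 0.2283 0.0295 0.0255 0.6307] min [0.6232 0.2155] max [0.6525 0.2412]
```

View pics/e1.png

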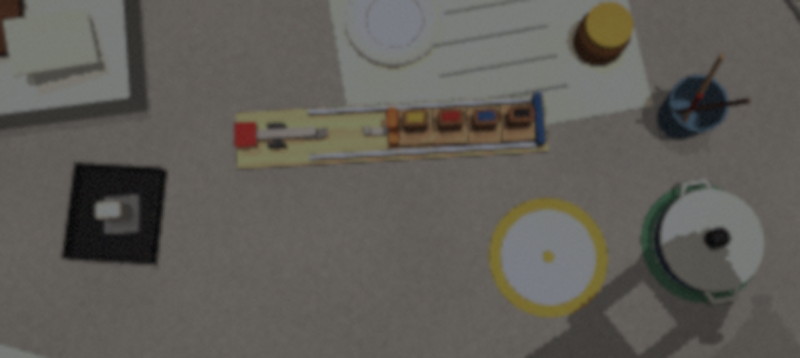

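The final top view shows the pot on the green mark and the row held by the follower against the stop. The pad is up, the worn stamp is in the tray, and the bystanders look unmoved.

```bash
python3 -c "
from station import ctrl
print(ctrl.finish_job())"
```

```text
the job is handed in; nothing more can be done
None
```

The job is handed in. In the last camera check all four stamps stood held against the stop, the worn stamp was in the tray and the ink pot sat within about 3 mm of the green mark's centre; the hand-in call returned no verdict.

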